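# Hang the lift-off guard gate on its pintles and shut it

## Robot

A 7-joint arm with a two-finger parallel gripper is mounted at the origin on a cart in front of the work surface, level with it; the furniture and walls round the work are solid. World frame = base frame: x ahead of the robot, y to its left, z up, the work surface at z = 0. Lengths are in m, angles in rad, forces in N, time in s.
With the tool pointing down it reaches from about 0.4 to 0.875 m from the base axis. Payload 4.4 kg.
Tool frame: the origin (TCP) lies midway between the tips of the shut fingers; the grasp point (between the pads) lies 19 mm behind it (manip.tcp_to_grasp is the distance from the TCP to the grasp point, in m); z points along the fingers, y is the direction in which the jaws open and shut (so a half turn about z gives the same grasp; the last joint's range is limited). The gripper opens to 85 mm and grips with 20 to 120 N. Pads are 22 mm wide; open, the fingers measure 114 mm over their backs; the gripper's body (76 mm by 85 mm) begins 54 mm behind the grasp point. The pads swing forward as they close: fully open they stand 13 mm farther back than shut.
Start: joints at [1.19, 0.628, 0.038, 1.517, -0.027, 0.996, -0.02], TCP at [0.201, -0.618, 0.21] pointing down, gripper open.
Joint ranges: [-3.06, 3.06], [-0.37, 2.12], [-1.25, 1.32], [0.18, 2.47], [-1.1, 4.24], [0.23, 1.98], [-2.94, 2.94]. Speed limits (rad/s): [2.57, 2.57, 3.14, 3.14, 3.14, 3.14, 3.14].

## Interface

Orientations are given as a unit quaternion [x, y, z, w].
In Python, from bench import manip, cams gives the robot as it stands. The module is installed in compiled form; this text tells all that it offers.
- The arm moves only by the tool carry_out, never from a script. Its argument "increments" is a list of rows, each a list of 3 entries, a list of its own where there are three numbers: the turn, a rotation vector about the tool's x, y, z in rad, then the shift along the tool's x, y, z in mm, then the opening, from 0 (shut) to 1 (fully open). In form: [[[ax, ay, az], [dx, dy, dz], hand], ...]. A call has exactly 10 rows; each row shifts and turns the pose as measured when the row begins, along the tool's axes as they then stand; what a row does not reach is not made up. A row lasts 1/10 s, in which the tool goes at most 50 mm and 8.59 degrees, less where a joint would pass 70% of its speed; a pose out of reach is approached as far as the arm can. A call is refused whole if a number of a shift passes 50 or a number of a turn 0.15, either way. A call with a gripper value outside its range is refused whole. The fingers move at their own pace and stop on an object; "force" is the grip in N (left out, the last holds). Time passes only in rows, so rows that do not move let the fingers close, or fill a call up. It gives the time, the measured TCP pose, the force and the opening at its end, in the units of the state.
- manip.get_state(): the state, without advancing time (a new reading comes with each control period).
- cams.snapshot(name): name is "side" or "top"; returns the picture (384x512x3 uint8, blue, green, red); there is no depth.
- cams.get_calibration(name): a dict with "intrinsics" (3x3 intrinsics, pixels), "view" (4x4, takes a point from world to camera coordinates). Camera axes: x right, y down, z forward; pixel columns grow to the right and rows downward; lengths in m; the calibration is good to about 2 mm. A picture is of the moment at which its call begins. get_calibration takes no time and is no camera call.
- manip.hand_in(): hands the job in, once; it reports no verdict.
The state is a dict: "t": time; "joint_pos": joint angles; "qvel": joint speeds; "joint_torque": joint torques, N m; "ee_pos": TCP position; "eef_rot": TCP orientation; "ft_force": force on the tool from outside, world axes, zero at the start; "torque": the same for the moment, N m; "finger_gap": finger opening in m.
Only numpy, scipy, OpenCV 4.12 (cv2) and the standard library are available. Lean on these libraries where they do the work, as an engineer would, in place of code of your own. Each camera call takes 0.05 s, during which the arm holds its last target.

## Task

Lift the guard gate out of its stand and hang it, standing well open towards you, on the test jig's two hinge pins: the bracket is clamped somewhere along its slots, so feel for the pins and let both knuckles down over them together, without forcing, until the gate is fully seated. Then swing the gate shut against the stop post, under the keeper lip, and let go of it. Leave the jar, the screwdriver and the shaft collar where they are.

Things in the scene. Friction and masses are not known exactly. Their poses are not given: they have to be found in the camera images.
- gate: lift-off guard gate: aluminium frame with steel bars, 0.22 kg +-30 %, 10 mm thick (y), top of its top rail 105 mm above its underside, reaching 145 mm from its hinge line towards its own -x; z up. Origin on the hinge line, level with its underside. Two knuckles there. Let go on its pins it sags by up to 0.05 rad (play). Starts upright in the stand, underside 10 mm above the table
- gate_grip (a point): centre of the gate's black grip tab (50 mm along x, 12 mm thick along y, from 101 to 135 mm above the gate's underside); at (-78, 0, 120) mm in the gate's frame; axes are the gate's
- gate_knuckle (a point): on the gate's hinge line at the underside of the lower knuckle, (0, 0, 10) mm in the gate's frame; axes are the gate's. Both knuckles are rings of 24 mm outside diameter with a 12 mm through hole, 14 mm high
- gate_upper_knuckle (a point): on the gate's hinge line at the underside of the upper knuckle, 70 mm above the lower one's
- gate_tip (a point): end of the gate farthest from the hinge, at (-145, 0, 50) mm in the gate's frame
- stand: grey fixed plastic stand, base 150 x 80 x 10 mm, with two pairs of cheeks (40 mm high above the table) that hold the bottom of the gate in a 12 mm wide slot along x, open at the top; origin under its centre
- jig: fixed test jig, base 120 x 210 x 12 mm; origin at table height. Its front (-x) is closed by the gate; hinge at its +y end, stop post at its -y end; behind are a low sheet 72 mm and a white post 82 mm high. In the jig's frame the gate points to -x when 90 degrees open (gate yaw = jig yaw) and to -y when shut (gate yaw = jig yaw + pi/2). Hung, its underside is 22 mm above the table
- hinge_mark (a point): inner end of the hinge bracket's setting range (above a line scribed on the base), level with the lower arm's upper face, on which the lower knuckle sits: (-40, 56, 32) mm in the jig's frame, axes the jig's. Gate seated: gate_knuckle has z = 0 here. The bracket with both arms and pins is clamped so that the pins are 3 to 21 mm from here towards +y (not measured), x = 0; it does not give
- upper_mark (a point): 70 mm above hinge_mark, level with the upper arm's upper face. On each arm (8 mm thick, round end 20 mm wide) stands an upright steel pin, 9.4 mm diameter, 16 mm high, 0.8 mm chamfer. The upper arm overhangs the lower pin by 46 mm: bring the knuckles in level from the front or from the stop's side. Bracket plate and hinge post lie 16 mm and more behind (+x)
- stop_face (a point): middle of the front face of the stop post (30 mm wide), which the back of the shut gate meets; 5 mm behind the hinge line in the jig's x; axes the jig's. A keeper lip on top of the post reaches 8 mm in front of the shut gate's front face, its underside 6 mm above the seated gate's top rail: a shut gate can be neither hung nor lifted off
- jar: clear sample jar with a red lid, 57 mm wide, 75 mm high, leave alone; origin under its centre
- driver: screwdriver, 187 mm long, lying on the table, leave alone; origin under its middle
- collar: shaft collar, 30 mm wide, 12 mm high, lying on the table, leave alone; origin under its centre

How it is judged:
By the outcome, as a careful person would: the job done as asked, in the order asked, and still so for the second after the job is handed in, with the robot touching nothing.
It also fails if it takes over 72 s, if anything falls off the work surface, if the arm or the gripper's body presses on something with over 40 N, if the wrist force passes 120 N, or if a joint passes its speed limit or range.

## Working session

There is one attempt and no reset: what is moved stays moved. The work goes in short steps, Python scripts to look and compute and a tool call to move; the robot and the scene stay as the last step left them, time stands still between calls to the robot, and variables do not carry over. Pictures are saved under pics/ and viewed, and the job is handed in when it is done.

Besides the shell and the picture viewer there is one more tool, called after ">>>" in YAML: its name, and indented under it one key for each argument. carry_out: Moves the arm, as the interface text tells. Its arguments: {"type":"object","properties":{"increments":{"type":"array","items":{"type":"array"}},"force":{"type":"number"}},"required":["increments"]}

```bash
ls; mkdir -p pics
python3 - <<'E'
from bench import manip,cams
import cv2
s=manip.get_state()
print(s, manip.tcp_to_grasp)
for n in("side","top"):
    cv2.imwrite(f"pics/{n}0.png",cams.snapshot(n)); print(cams.get_calibration(n))
E
```

```text
pics
{'t': 0.0, 'joint_pos': array([ 1.19021805,  0.629338  ,  0.03841227,  1.51839157, -0.02699995,
        0.99632006, -0.0199664 ]), 'qvel': array([ 3.68779490e-04,  1.95787131e-03,  7.60006297e-04, -5.63024960e-04,
        8.70067884e-05,  3.00238850e-04, -1.18171855e-03]), 'joint_torque': array([ 2.06353790e-03, -5.63400078e+01,  1.22658357e+00, -1.93443042e+01,
        1.08663263e-02,  1.05409470e-02,  9.79473526e-06]), 'ee_pos': array([ 0.20107385, -0.61739408,  0.20858634]), 'eef_rot': array([ 9.87634936e-01,  1.56768278e-01, -1.56212893e-04, -9.57319746e-04]), 'ft_force': array([ 0.05512477, -1.18863107,  0.06526787]), 'torque': array([-0.00640425,  0.00438777,  0.03749296]), 'finger_gap': 0.08534669506563178} 0.0187
{'intrinsics': array([[374.97340287,   0.        , 249.19053329],
       [  0.        , 374.97340287, 196.21128826],
       [  0.        ,   0.        ,   1.        ]]), 'view': array([[-0.866014  , -0.49997585,  0.00662624,  0.46875466],
       [-0.29627923,  0.50242355, -0.81227409,  0.24253035],
       [ 0.40278825, -0.70540395, -0.58323828,  0.75225315],
       [ 0.        ,  0.        ,  0.        ,  1.        ]])}
{'intrinsics': array([[427.70232892,   0.        , 247.66158845],
       [  0.        , 427.70232892, 197.29078838],
       [  0.        ,   0.        ,   1.        ]]), 'view': array([[-0.00583889, -0.99982587, -0.01772402,  0.00339469],
       [-0.99344738,  0.00782292, -0.11402241,  0.55847369],
       [ 0.11414121,  0.01694212, -0.99332006,  1.24792403],
       [ 0.        ,  0.        ,  0.        ,  1.        ]])}
```

View pics/side0.png

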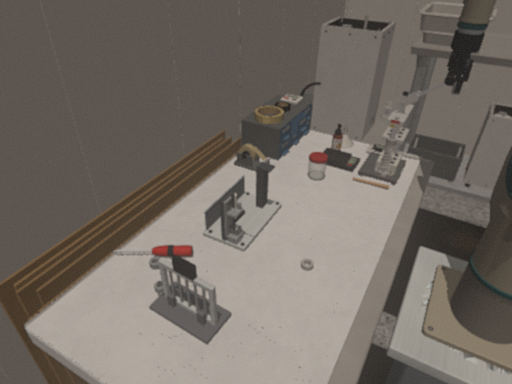

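View pics/top0.png

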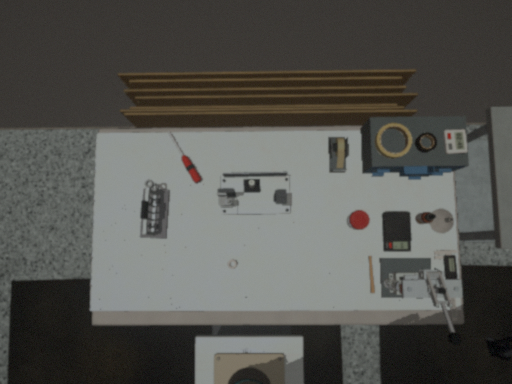

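The side view shows the gate in its stand at about (188,290), the jig at (243,210), the driver at (165,251), the collar at (307,265) and the jar at (318,165). In the top view the gate is at about (153,205) and the jig at (255,193). I'll zoom in on both.

```bash
cat > h.py <<'E'
from bench import manip,cams
import cv2, numpy as np
from scipy.spatial.transform import Rotation as R
C={n:cams.get_calibration(n) for n in("side","top")}
def proj(n,p):
    V=C[n]["view"];c=V[:3,:3]@np.asarray(p,float)+V[:3,3];u=C[n]["intrinsics"]@c;return u[:2]/u[2]
def ray(n,u):
    V=C[n]["view"];d=np.linalg.solve(C[n]["intrinsics"],[u[0],u[1],1.]);Rm=V[:3,:3]
    return -Rm.T@V[:3,3],Rm.T@d
def onz(n,u,z):
    o,d=ray(n,u);return o+d*(z-o[2])/d[2]
def tri(us,ut):
    A=[];b=[]
    for n,u in(("side",us),("top",ut)):
        o,d=ray(n,u);d=d/np.linalg.norm(d);P=np.eye(3)-np.outer(d,d);A.append(P);b.append(P@o)
    x=np.linalg.lstsq(np.vstack(A),np.hstack(b),rcond=None)[0]
    return x,[np.linalg.norm(A[i]@x-b[i]) for i in(0,1)]
def crop(img,x0,y0,w,h,k,fn):
    c=cv2.resize(img[y0:y0+h,x0:x0+w],None,fx=k,fy=k,interpolation=cv2.INTER_CUBIC);cv2.imwrite(fn,c)
E
python3 - <<'E'
from h import *
t=cv2.imread('pics/top0.png');s=cv2.imread('pics/side0.png')
crop(t,125,160,80,90,6,'pics/t_gate.png');crop(t,205,160,100,70,8,'pics/t_jig.png')
crop(s,140,240,100,100,6,'pics/s_gate.png');crop(s,195,150,100,100,6,'pics/s_jig.png')
E
```

```text
(no output)
```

View pics/t_gate.png

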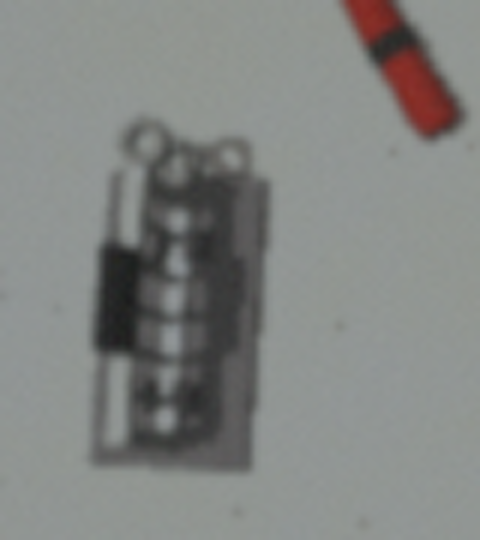

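View pics/t_jig.png

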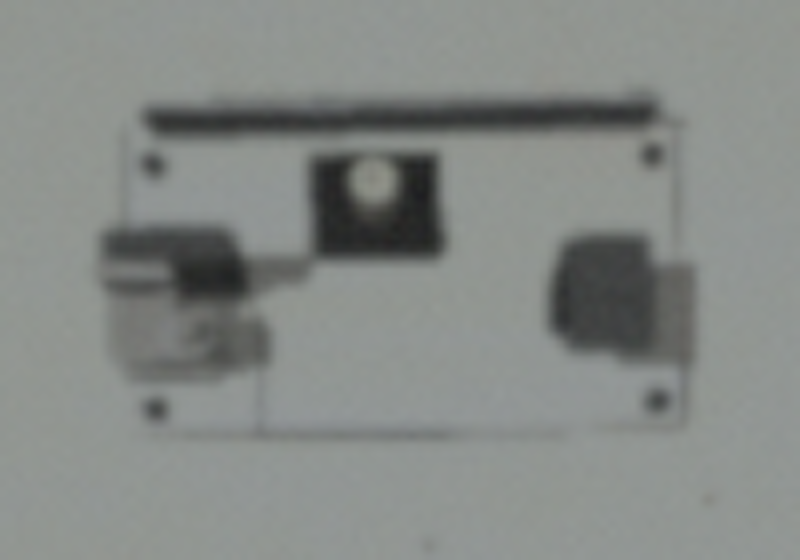

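View pics/s_gate.png

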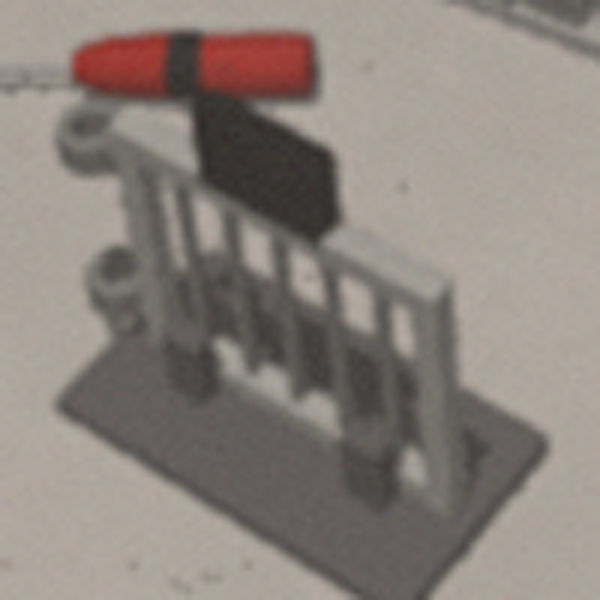

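View pics/s_jig.png

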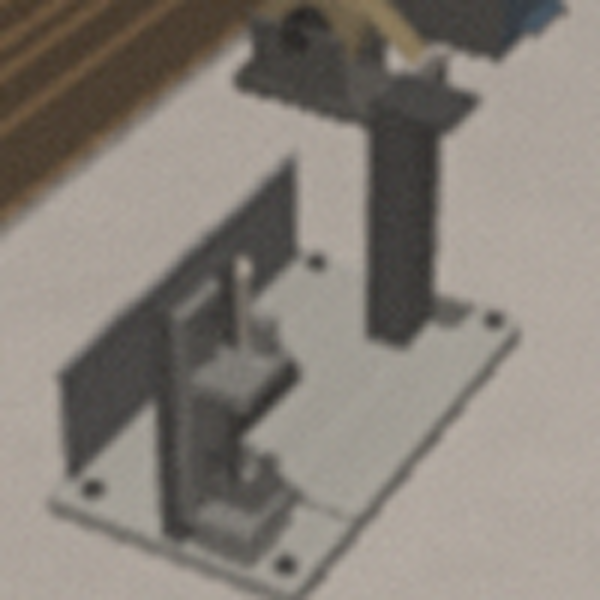

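Run:
```python
from h import *
t=cv2.imread('pics/top0.png');s=cv2.imread('pics/side0.png')
f=lambda o,k,p:np.array([o[0]+(p[0]+.5)/k-.5,o[1]+(p[1]+.5)/k-.5])
def blob(img,u,r=3):
    g=img.min(axis=2).astype(float);x,y=np.round(u).astype(int);w=g[y-r:y+r+1,x-r:x+r+1];w=np.clip(np.percentile(w,70)-12-w,0,None)
    yy,xx=np.mgrid[y-r:y+r+1,x-r:x+r+1];return np.array([(w*xx).sum(),(w*yy).sum()])/w.sum()
sc=[blob(t,f((205,160),8,p)) for p in[(153,165),(652,154),(657,401),(156,409)]]
P=np.array([onz('top',u,.0125) for u in sc]);print("screws top\n",P.round(4),P.mean(0).round(4))
ss=[blob(s,f((195,150),6,p)) for p in[(92,489),(316,262),(494,320),(286,565)]]
Q=np.array([onz('side',u,.0125) for u in ss]);print("screws side\n",Q.round(4),Q.mean(0).round(4))
for X in(P,Q):
    e=(X[0]-X[1])+(X[3]-X[2]);print("yaw",np.arctan2(-e[0],e[1]), np.linalg.norm(X[0]-X[1]),np.linalg.norm(X[0]-X[3]))
    e=(X[0]-X[3])+(X[1]-X[2]);print("yawx",np.arctan2(e[1],e[0]))
# gate
T=lambda p:f((125,160),6,p);S=lambda p:f((140,240),6,p)
print("upper kn",tri(S((88,133)),T((148,140))))
print("lower kn",tri(S((117,266)),T((178,165))))
print("upper kn z.104", onz('top',T((148,140)),.104),onz('side',S((88,133)),.104))
print("tab mid top",[onz('top',T(p),.145).round(4) for p in((100,247),(93,352))],[onz('side',S(p),.145).round(4) for p in((195,92),(333,155))])
print("tab bottom -y",[onz('top',T(p),.111).round(4) for p in((141,249),(136,354))])
J=lambda p:f((195,150),6,p)
print("pin top side",onz('side',J((243,262)),.118))
```

```text
screws top
 [[ 0.6154  0.0719  0.0125]
 [ 0.6173 -0.1167  0.0125]
 [ 0.5221 -0.1184  0.0125]
 [ 0.5202  0.0718  0.0125]] [ 0.5687 -0.0229  0.0125]
screws side
 [[ 0.6156  0.0716  0.0125]
 [ 0.6181 -0.1172  0.0125]
 [ 0.5194 -0.1172  0.0125]
 [ 0.5203  0.0717  0.0125]] [ 0.5684 -0.0228  0.0125]
yaw 0.009843460646916859 0.18867268061449177 0.09520238552936751
yawx 0.009367417086723144
yaw 0.004420249408092465 0.18878600192152928 0.09531257969262195
yawx -0.0005745232814605576
upper kn (array([0.59523902, 0.28049854, 0.09605019]), [np.float64(0.0005421464706146236), np.float64(0.0005421464706149987)])
lower kn (array([0.59238167, 0.28110706, 0.03364173]), [np.float64(0.0011450513465435291), np.float64(0.0011450513465439834)])
upper kn z.104 [0.59358454 0.27817728 0.104     ] [0.58954384 0.28607017 0.104     ]
tab mid top [array([0.5383, 0.2889, 0.145 ]), array([0.4904, 0.291 , 0.145 ])] [array([0.541 , 0.2842, 0.145 ]), array([0.489 , 0.2841, 0.145 ])]
tab bottom -y [array([0.5409, 0.2787, 0.111 ]), array([0.4916, 0.28  , 0.111 ])]
pin top side [0.56515839 0.02730721 0.118     ]
```

Run:
```python
from h import *
c=np.array([.5686,-.0229]);yaw=.007;r=np.array([[np.cos(yaw),-np.sin(yaw)],[np.sin(yaw),np.cos(yaw)]])
t=cv2.imread('pics/top0.png');s=cv2.imread('pics/side0.png')
k=10
for n,im,o,w in(("top",t,(205,175),(60,45)),("side",s,(215,180),(60,70))):
    g=cv2.resize(im[o[1]:o[1]+w[1],o[0]:o[0]+w[0]],None,fx=k,fy=k,interpolation=cv2.INTER_CUBIC)
    g=cv2.convertScaleAbs(g,alpha=1.5,beta=0)
    raw=g.copy()
    for d,col in((3,(0,0,255)),(9,(0,255,0)),(15,(255,0,0)),(21,(0,255,255))):
        for z in(.032,.048,.102,.118):
            q=np.r_[c+r@np.array([-.040,.056+d/1000]),z];u=(proj(n,q)-o+.5)*k-.5
            cv2.circle(g,tuple(int(v) for v in u),3,col,-1)
    cv2.imwrite(f'pics/ov_{n}.png',g);cv2.imwrite(f'pics/ovr_{n}.png',raw)
    print(n,proj(n,np.r_[c+r@np.array([-.040,.068]),.118]))
```

```text
top [230.94078917 204.72160554]
side [244.75127201 201.73147074]
```

View pics/ov_top.png

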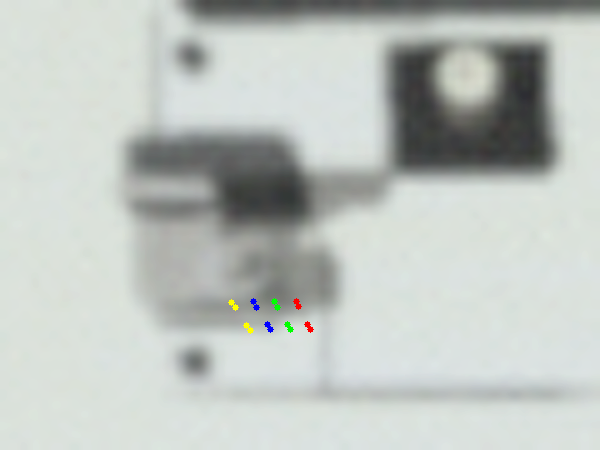

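View pics/ov_side.png

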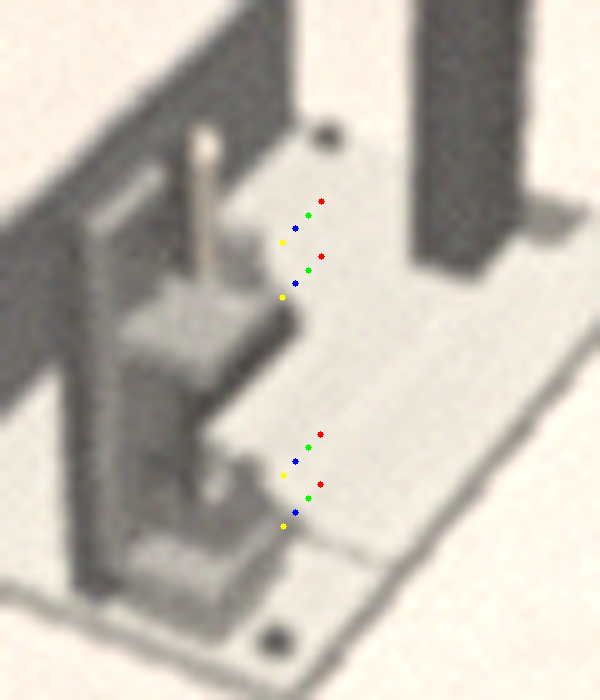

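View pics/ovr_side.png

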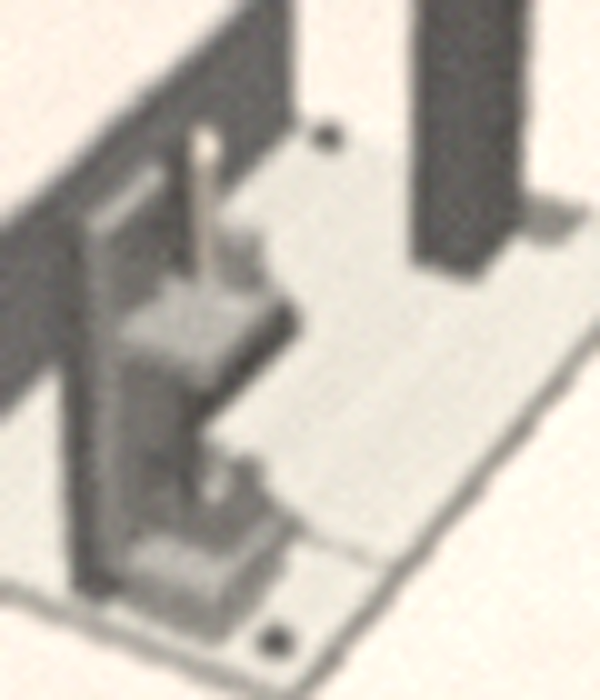

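View pics/ovr_top.png

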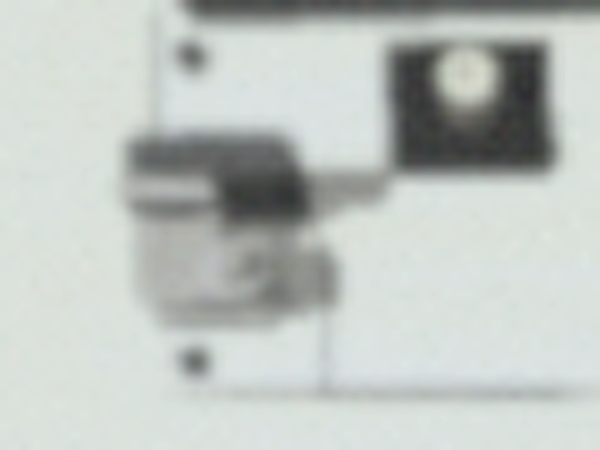

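Run:
```python
from h import *
w=onz('top',(251.7,182.5),.082);print(w,proj('side',w),(proj('side',w)-[215,180])*10)
ft=lambda p:(205+p[0]/10-.45,175+p[1]/10-.45); fs=lambda p:(215+p[0]/10-.45,180+p[1]/10-.45)
for p in[(250,262),(325,275),(330,250)]:
    for z in(.118,.102,.048,.032): 
        q=onz('top',ft(p),z);print('top',p,z,q.round(4),((proj('side',q)-[215,180])*10).round())
for p in[(242,235),(205,280),(215,480),(205,390),(280,540)]:
    for z in(.118,.102,.048,.032): print('side',p,z,onz('side',fs(p),z).round(4))
```

```text
[ 0.59560558 -0.0131924   0.082     ] [233.49821503 193.39207333] [184.98215032 133.92073329]
top (250, 262) 0.118 [0.5393 0.0487 0.118 ] [247. 211.]
top (250, 262) 0.102 [0.541  0.0496 0.102 ] [240. 266.]
top (250, 262) 0.048 [0.5468 0.0529 0.048 ] [214. 444.]
top (250, 262) 0.032 [0.5485 0.0538 0.032 ] [207. 494.]
top (325, 275) 0.118 [0.5355 0.0278 0.118 ] [307. 171.]
top (325, 275) 0.102 [0.5371 0.0284 0.102 ] [300. 225.]
top (325, 275) 0.048 [0.5427 0.0307 0.048 ] [276. 399.]
top (325, 275) 0.032 [0.5444 0.0314 0.032 ] [269. 448.]
top (330, 250) 0.118 [0.5425 0.0263 0.118 ] [285. 159.]
top (330, 250) 0.102 [0.5442 0.027  0.102 ] [277. 213.]
top (330, 250) 0.048 [0.5502 0.0292 0.048 ] [253. 386.]
top (330, 250) 0.032 [0.5519 0.0299 0.032 ] [246. 435.]
side (242, 235) 0.118 [0.5374 0.0562 0.118 ]
side (242, 235) 0.102 [0.5487 0.0379 0.102 ]
side (242, 235) 0.048 [ 0.5867 -0.0237  0.048 ]
side (242, 235) 0.032 [ 0.598  -0.0419  0.032 ]
side (205, 280) 0.118 [0.5358 0.0749 0.118 ]
side (205, 280) 0.102 [0.547  0.0573 0.102 ]
side (205, 280) 0.048 [ 0.5849 -0.0024  0.048 ]
side (205, 280) 0.032 [ 0.5961 -0.02    0.032 ]
side (215, 480) 0.118 [0.4975 0.1328 0.118 ]
side (215, 480) 0.102 [0.5075 0.117  0.102 ]
side (215, 480) 0.048 [0.5414 0.0634 0.048 ]
side (215, 480) 0.032 [0.5514 0.0476 0.032 ]
side (205, 390) 0.118 [0.5151 0.1084 0.118 ]
side (205, 390) 0.102 [0.5257 0.0917 0.102 ]
side (205, 390) 0.048 [0.5614 0.0356 0.048 ]
side (205, 390) 0.032 [0.5719 0.019  0.032 ]
side (280, 540) 0.118 [0.4759 0.1422 0.118 ]
side (280, 540) 0.102 [0.4853 0.1267 0.102 ]
side (280, 540) 0.048 [0.5169 0.0741 0.048 ]
side (280, 540) 0.032 [0.5262 0.0585 0.032 ]
```

Run:
```python
from h import *
t=np.mean([cams.snapshot('top').astype(float) for _ in range(3)],0);s=np.mean([cams.snapshot('side').astype(float) for _ in range(3)],0)
np.savez('avg.npz',t=t,s=s)
k=20
a=[]
for im,o,w in((t,(215,186),(30,30)),(s,(224,190),(30,50))):
    g=im[o[1]:o[1]+w[1],o[0]:o[0]+w[0]];g=np.clip((g-20)*1.7,0,255).astype(np.uint8)
    g=cv2.resize(g,None,fx=k if w[1]==30 else 12,fy=k if w[1]==30 else 12,interpolation=cv2.INTER_CUBIC)
    a.append(g)
b=np.zeros((600,600+370,3),np.uint8);b[:600,:600]=a[0];b[:600,605:965]=a[1]
cv2.imwrite('pics/pins.png',cv2.resize(b,(800,495)))
for p in[(279.6,203.3)]:print(onz('top',p,.137))
for p in[(200,325)]:print(onz('top',(205+p[0]/10-.45,175+p[1]/10-.45),.032))
```

```text
[ 0.52917081 -0.08956182  0.137     ]
[0.52967825 0.06879268 0.032     ]
```

View pics/pins.png

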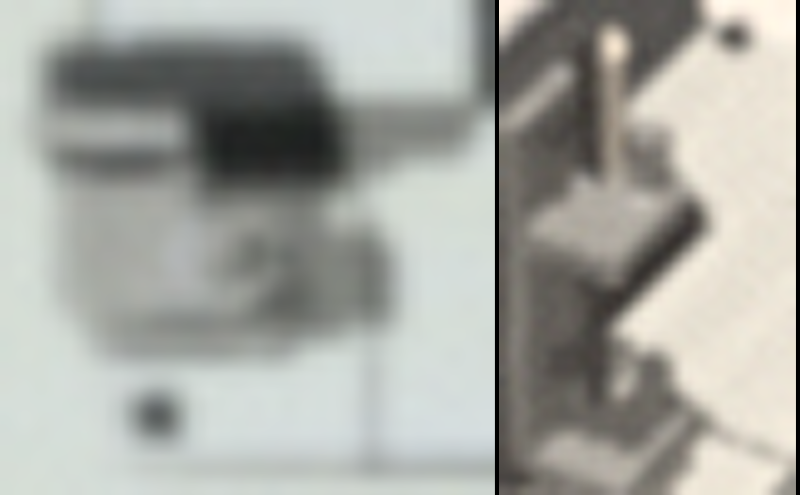

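```bash
python3 - <<'E'
from h import *
for z in(.012,.03,.06,.075,.082):
    for p in((310,155),(440,155),(440,255),(310,255),(373,180)):
        u=(205+p[0]/8-.44,160+p[1]/8-.44);q=onz('top',u,z);print(z,p,q.round(3),proj('side',q).round(1))
E
python3 - <<'E'
import sys;sys.path.insert(0,'.')
from h import *
d=np.load('avg.npz')
s=np.clip(d['s']*1.5,0,255).astype(np.uint8)
g=cv2.resize(s[160:240,200:280],None,fx=7.5,fy=7.5,interpolation=cv2.INTER_LANCZOS4)
for i in range(0,80,10):
    cv2.putText(g,str(200+i),(int(i*7.5),8),0,.3,(0,0,255));cv2.putText(g,str(160+i),(0,int(i*7.5)+4),0,.3,(0,0,255))
cv2.imwrite('pics/s_jig2.png',g)
E
```

```text
0.012 (310, 155) [0.617 0.013 0.012] [221.7 217.7]
0.012 (440, 155) [ 0.617 -0.037  0.012] [231.9 207.8]
0.012 (440, 255) [ 0.578 -0.036  0.012] [244.  212.3]
0.012 (310, 255) [0.579 0.013 0.012] [234.1 222.5]
0.012 (373, 180) [ 0.607 -0.011  0.012] [229.8 214. ]
0.03 (310, 155) [0.614 0.012 0.03 ] [222.5 212.5]
0.03 (440, 155) [ 0.614 -0.037  0.03 ] [232.6 202.9]
0.03 (440, 255) [ 0.576 -0.036  0.03 ] [244.7 207.3]
0.03 (310, 255) [0.577 0.013 0.03 ] [234.9 217.2]
0.03 (373, 180) [ 0.605 -0.011  0.03 ] [230.5 208.9]
0.06 (310, 155) [0.61  0.012 0.06 ] [223.8 203.7]
0.06 (440, 155) [ 0.609 -0.036  0.06 ] [233.9 194.3]
0.06 (440, 255) [ 0.572 -0.036  0.06 ] [245.9 198.6]
0.06 (310, 255) [0.573 0.012 0.06 ] [236.2 208.2]
0.06 (373, 180) [ 0.6   -0.012  0.06 ] [231.8 200.2]
0.075 (310, 155) [0.607 0.011 0.075] [224.5 199.1]
0.075 (440, 155) [ 0.607 -0.036  0.075] [234.5 190. ]
0.075 (440, 255) [ 0.57  -0.036  0.075] [246.5 194.1]
0.075 (310, 255) [0.571 0.011 0.075] [236.8 203.6]
0.075 (373, 180) [ 0.598 -0.012  0.075] [232.4 195.7]
0.082 (310, 155) [0.606 0.011 0.082] [224.8 196.9]
0.082 (440, 155) [ 0.606 -0.036  0.082] [234.8 187.9]
0.082 (440, 255) [ 0.569 -0.036  0.082] [246.8 192. ]
0.082 (310, 255) [0.57  0.011 0.082] [237.1 201.4]
0.082 (373, 180) [ 0.597 -0.012  0.082] [232.8 193.5]
```

View pics/s_jig2.png

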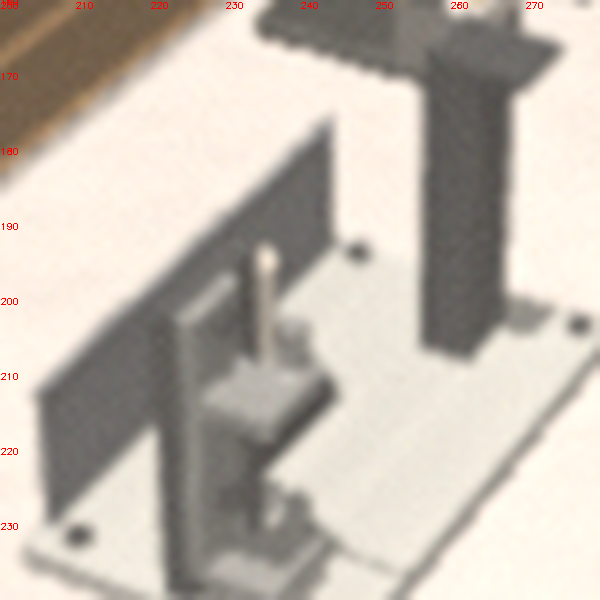

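Run:
```python
from h import *
for a,z in(((238.9,205.2),.110),((239,203),.118),((238.7,227.5),.040)): print(onz('side',a,z))
print(tri((239,203.2),(229.55,200.75)))
d=np.load('avg.npz')
s=d['s'].mean(2);t=d['t'].mean(2)
print('side rows 200-210, cols 230-246');print(s[199:212,230:247].astype(int))
print(s[222:234,230:247].astype(int))
print('top rows 196-207, cols 222-242');print(t[195:208,220:242].astype(int))
```

```text
[0.53842309 0.05398633 0.11      ]
[0.53700807 0.0557295  0.118     ]
[0.54092113 0.05207286 0.04      ]
(array([0.54039775, 0.04927945, 0.11190371]), [np.float64(0.0005112152893511054), np.float64(0.0005112152893515566)])
side rows 200-210, cols 230-246
[[ 85  70  57  64  86 105  97 100 129 147 153 151 150 149 149 151 152]
 [ 72  67  53  60  84 104 109 125 147 151 152 151 150 151 151 151 153]
 [ 66  62  55  61  84 106 114 132 146 147 148 150 150 151 153 153 152]
 [ 64  59  55  61  85 104 112 122 128 131 135 144 150 151 152 153 152]
 [ 61  62  59  63  83 105 102 103 115 116 116 131 150 152 154 154 153]
 [ 63  66  58  61  83 105  95  93 103 101 105 126 149 155 153 153 151]
 [ 70  67  61  59  85 105  97  85  88  90  96 126 150 155 153 153 153]
 [ 73  71  66  62  83 106 103  90  86  87  95 120 147 155 152 153 153]
 [ 76  85  88  77  91 110 109  96  90  87  86 107 134 150 155 153 152]
 [ 80 100 115 105 104 118 115 103  95  89  89 102 122 139 151 153 152]
 [ 86 107 119 119 118 121 119 119 116 109 105 108 110 118 140 151 153]
 [104 116 121 119 119 121 124 129 133 125 116 105  91  88 115 14
[... 1472 characters left out ...]
3  96  92  93  96 103 101 103
  126 142 147 147]
 [117 117 117 118 121 126 124 117 108  96  86  89  84  90  94  96  93  91
  111 137 146 147]
 [118 117 119 120 120 124 123 114 104  96  93  95  86  87  94  95  94  89
  106 135 146 148]
 [119 118 119 121 121 122 122 118 111 110 103  90  80  83  92  96  94  89
  107 135 146 148]
 [121 117 116 117 116 114 114 112 111 108  94  81  78  82  91  95  96  91
  107 135 146 148]
 [123 115 110 107 103 101 100 100 101  99  93  90  88  90  96 102 110 107
  119 138 146 147]
 [130 119 112 109 107 106 105 105 107 108 109 106 104 111 117 123 130 128
  136 145 146 147]
 [137 127 120 115 115 115 114 115 114 118 120 118 122 135 141 142 142 135
  142 146 148 148]]
```

```bash
python3 - <<'E'
from h import *
for a,z in(((239.2,204.2),.118),((239.3,226.2),.048)): print(onz('side',a,z))
for a in((256,206),(262.3,208),(267,203)): print(onz('side',a,.012))
for n in C: print(n, ray(n,(0,0))[0])
E
python3 - <<'E'
import sys;sys.path.insert(0,'.')
from h import *
d=np.load('avg.npz')
s=np.clip(d['s']*1.5,0,255).astype(np.uint8)
g=cv2.resize(s[155:215,240:300],None,fx=10,fy=10,interpolation=cv2.INTER_LANCZOS4)
for i in range(0,60,10):
    cv2.putText(g,str(240+i),(int(i*10),8),0,.3,(0,0,255));cv2.putText(g,str(155+i),(0,int(i*10)+4),0,.3,(0,0,255))
cv2.imwrite('pics/s_stop.png',g)
E
```

```text
[0.53423486 0.05941698 0.118     ]
[0.53723024 0.05521774 0.048     ]
[ 0.56437427 -0.0771477   0.012     ]
[ 0.54522115 -0.07798548  0.012     ]
[ 0.54481587 -0.1046207   0.012     ]
side [0.17480607 0.64315539 0.63263788]
top [ 0.41239448 -0.02211727  1.30332666]
```

View pics/s_stop.png

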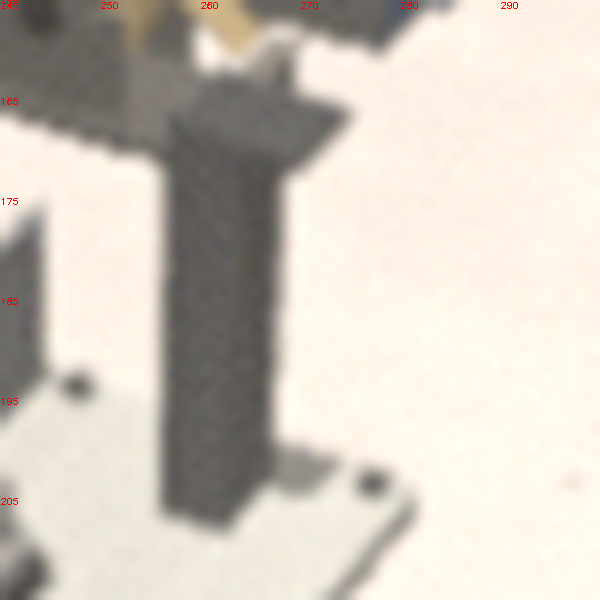

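Run:
```python
from h import *
d=np.load('avg.npz');t=d['t'];s=d['s']
g=cv2.resize(np.clip(t[175:245,135:180]*1.4,0,255).astype(np.uint8),None,fx=8,fy=8,interpolation=cv2.INTER_LANCZOS4)
g2=cv2.resize(np.clip(s[250:340,145:235]*1.4,0,255).astype(np.uint8),None,fx=6.22,fy=6.22,interpolation=cv2.INTER_LANCZOS4)
for i in range(0,70,5):
    cv2.putText(g,str(135+i),(i*8+2,8),0,.28,(0,0,255));cv2.putText(g,str(175+i),(0,i*8+6),0,.28,(0,0,255))
for i in range(0,90,5):
    cv2.putText(g2,str(145+i),(int(i*6.22),8),0,.28,(0,0,255));cv2.putText(g2,str(250+i),(0,int(i*6.22)+3),0,.28,(0,0,255))
cv2.imwrite('pics/tg.png',g);cv2.imwrite('pics/sg.png',g2)
```

```text
(no output)
```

View pics/tg.png

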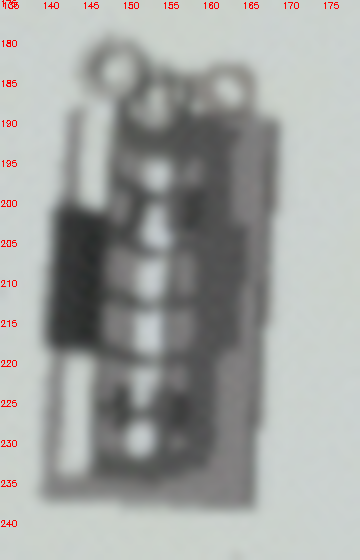

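View pics/sg.png

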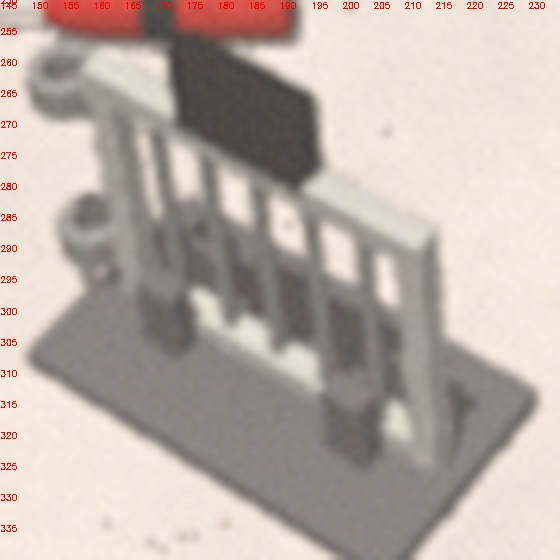

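Run:
```python
from h import *
h=-.44
a=onz('top',(146.9+h,188.75+h),.115);b=onz('top',(144.55+h,233.75+h),.115);print(a,b,np.arctan2(a[1]-b[1],a[0]-b[0]))
print('kn',onz('top',(149.5+h,183.6+h),.100))
# stand corners z=.01
for u in((143,188),(169.5,189.8),(167,238.5),(140,237.3)):print(onz('top',(u[0]+h,u[1]+h),.008).round(4))
# tab top ends: rows 200.8 , 219 ; 
print(onz('top',(143.5+h,200.8+h),.145),onz('top',(142.5+h,218.8+h),.145))
# side: rail top end corners and stand corners
for x,y in((28,357),(540,398)):print('stand side',onz('side',(145+x/6.22+h,250+y/6.22+h),.008))
for x,y in((432,228),(412,248)):print('tip side',onz('side',(145+x/6.22+h,250+y/6.22+h),.115))
for x,y in((170,40),(312,95),(300,188),(172,110)):print('tab side',onz('side',(145+x/6.22+h,250+y/6.22+h),.145 if y<100 else .115))
print('kn side',onz('side',(145+57/6.22+h,250+68/6.22+h),.104),onz('side',(145+88/6.22+h,250+216/6.22+h),.034))
```

```text
[0.5766412  0.28299773 0.115     ] [0.45034346 0.28687856 0.115     ] -0.030718007558191436
kn [0.59349134 0.27970918 0.1       ]
[0.5939 0.3225 0.008 ]
[0.5876 0.2408 0.008 ]
[0.439  0.2462 0.008 ]
[0.4431 0.3283 0.008 ]
[0.53929759 0.28393122 0.145     ] [0.49001248 0.28557335 0.145     ]
stand side [0.58865739 0.32246259 0.008     ]
stand side [0.43668648 0.2521197  0.008     ]
tip side [0.44924432 0.28564554 0.115     ]
tip side [0.4500101  0.29450209 0.115     ]
tab side [0.53951357 0.28653457 0.145     ]
tab side [0.49044937 0.28328808 0.145     ]
tab side [0.49069513 0.29262439 0.115     ]
tab side [0.54241964 0.28735842 0.115     ]
kn side [0.59271076 0.28401353 0.104     ] [0.59325845 0.28291557 0.034     ]
```

```bash
cat >> h.py <<'E'
def st():
    s=manip.get_state();q=R.from_quat(s['eef_rot']);M=q.as_matrix()
    print('t %.2f pos %s yaw %.4f tilt %s F %s T %s gap %.4f j7 %.2f'%(s['t'],(s['ee_pos']*1e3).round(1),np.arctan2(M[1,0],M[0,0]),(M[:2,2]).round(4),s['ft_force'].round(1),s['torque'].round(2),s['finger_gap'],s['joint_pos'][6]))
    return s
def plan(wps,hand):
    """wps: list of (xyz mm, yaw, nrows); prints rows from present pose"""
    s=manip.get_state();p=s['ee_pos']*1e3;q=R.from_quat(s['eef_rot']);rows=[]
    for P,y,n in wps:
        P=np.array(P,float);qt=R.from_euler('z',y)*R.from_quat([1,0,0,0])
        for i in range(n):
            k=n-i;rv=(q.inv()*qt).as_rotvec()/k;d=q.inv().apply((P-p)/k)
            rv=rv.round(3);d=d.round(1);rows.append([rv.tolist(),d.tolist(),hand])
            p=p+q.apply(d);q=q*R.from_rotvec(rv)
    import json
    print(len(rows),json.dumps(rows).replace(' ',''))
E
python3 - <<'E'
from h import *
st()
plan([((400,-420,240),.1,5),((500,-200,250),-.035,5)],1)
E
```

```text
t 0.40 pos [ 201.3 -618.   209.4] yaw 0.3148 tilt [-0.      0.0003] F [-0.1  0.3 -0.8] T [ 0.02  0.03 -0.01] gap 0.0857 j7 -0.02
10 [[[-0.0,-0.0,0.043],[50.1,-25.3,-6.1],1],[[-0.0,-0.0,0.043],[48.9,-27.5,-6.1],1],[[-0.0,0.0,0.043],[47.7,-29.5,-6.1],1],[[-0.0,0.0,0.043],[46.4,-31.6,-6.1],1],[[-0.0,0.0,0.043],[44.9,-33.6,-6.2],1],[[-0.0,0.0,0.027],[24.3,-41.8,-2.0],1],[[-0.0,0.0,0.027],[23.1,-42.4,-2.0],1],[[-0.0,0.0,0.027],[22.0,-43.0,-2.0],1],[[-0.0,0.0,0.027],[20.8,-43.6,-2.0],1],[[-0.0,0.0,0.027],[19.7,-44.2,-1.9],1]]
```

>>> carry_out:
  increments:
    - [[0,0,0.043],[40,-25,-6],1]
    - [[0,0,0.043],[40,-27,-6],1]
    - [[0,0,0.043],[40,-28,-6],1]
    - [[0,0,0.043],[38,-30,-6],1]
    - [[0,0,0.043],[38,-30,-6],1]
    - [[0,0,0.027],[25,-40,-2],1]
    - [[0,0,0.027],[24,-40,-2],1]
    - [[0,0,0.027],[22,-40,-2],1]
    - [[0,0,0.027],[20,-42,-2],1]
    - [[0,0,0.027],[18,-42,-2],1]

```text
t: 1.4
ee_pos: [0.4698, -0.2257, 0.2487]
eef_rot: [0.999, -0.033, 0.001, 0.003]
ft_force: [-0.0, 0.1, -0.3]
finger_gap: 0.0857
```

Run:
```python
from h import *
st()
plan([((515,286,250),-.035,14)],1)
```

```text
t 1.40 pos [ 469.8 -225.7  248.7] yaw -0.0659 tilt [ 0.001  -0.0067] F [-0.   0.1 -0.3] T [-0.   -0.01  0.07] gap 0.0857 j7 -1.20
14 [[[0.0,-0.0,-0.002],[0.8,-36.7,-0.3],1],[[0.001,-0.0,-0.002],[0.9,-36.7,-0.3],1],[[0.0,-0.0,-0.002],[1.0,-36.7,-0.3],1],[[0.001,-0.0,-0.002],[1.0,-36.7,-0.3],1],[[0.0,-0.0,-0.002],[1.1,-36.7,-0.3],1],[[0.001,-0.0,-0.002],[1.2,-36.7,-0.3],1],[[0.0,-0.0,-0.002],[1.3,-36.7,-0.2],1],[[0.001,-0.0,-0.002],[1.3,-36.6,-0.2],1],[[0.0,-0.0,-0.002],[1.4,-36.7,-0.2],1],[[0.001,-0.0,-0.003],[1.5,-36.6,-0.2],1],[[0.0,-0.0,-0.002],[1.6,-36.6,-0.2],1],[[0.001,-0.0,-0.003],[1.6,-36.7,-0.2],1],[[0.0,-0.001,-0.002],[1.8,-36.6,-0.1],1],[[0.001,-0.0,-0.003],[1.8,-36.6,-0.1],1]]
```

>>> carry_out:
  increments:
    - [[0,0,0],[1,-49,0],1]
    - [[0,0,0],[2,-49,0],1]
    - [[0,0,0],[2,-49,0],1]
    - [[0,0,0],[2,-49,0],1]
    - [[0,0,0],[2,-49,0],1]
    - [[0,0,0],[2,-49,0],1]
    - [[0,0,0],[2,-49,0],1]
    - [[0,0,0],[2,-49,0],1]
    - [[0,0,0],[2,-49,0],1]
    - [[0,0,0],[2,-45,0],1]

```text
t: 2.4
ee_pos: [0.5233, 0.2689, 0.2485]
eef_rot: [0.999, -0.033, 0.006, 0.003]
ft_force: [1.3, -0.4, 1.0]
finger_gap: 0.0853
```

Run:
```python
from h import *
st()
plan([((515,286,170),-.035,8),((515,286,170),-.035,2)],1)
```

```text
t 2.40 pos [523.3 268.9 248.5] yaw -0.0658 tilt [ 0.0115 -0.0068] F [ 1.3 -0.4  1. ] T [-0.05 -0.06 -0.03] gap 0.0853 j7 -2.17
10 [[[0.001,-0.001,-0.004],[-1.3,-2.1,9.8],1],[[0.001,-0.002,-0.004],[-1.3,-2.1,9.8],1],[[0.001,-0.001,-0.004],[-1.2,-2.1,9.8],1],[[0.001,-0.002,-0.004],[-1.2,-2.1,9.8],1],[[0.001,-0.001,-0.004],[-1.2,-2.1,9.8],1],[[0.0,-0.002,-0.004],[-1.2,-2.1,9.8],1],[[0.001,-0.001,-0.003],[-1.2,-2.1,9.8],1],[[0.0,-0.002,-0.004],[-1.1,-2.1,9.8],1],[[0.0,0.0,0.0],[-0.0,-0.0,0.0],1],[[0.0,0.0,0.0],[-0.0,-0.0,0.0],1]]
```

>>> carry_out:
  increments:
    - [[0.001,-0.002,-0.004],[-1,-2,11],1]
    - [[0.001,-0.002,-0.004],[-1,-2,11],1]
    - [[0.001,-0.002,-0.004],[-1,-2,11],1]
    - [[0.001,-0.002,-0.004],[-1,-2,11],1]
    - [[0.001,-0.001,-0.004],[-1,-2,11],1]
    - [[0.001,-0.001,-0.004],[-1,-2,11],1]
    - [[0,-0.001,-0.004],[-1,-2,11],1]
    - [[0,-0.001,-0.003],[-1,-3,11],1]
    - [[0,0,0],[0,0,5],1]
    - [[0,0,0],[0,0,0],1]

```text
t: 3.4
ee_pos: [0.5153, 0.291, 0.1474]
eef_rot: [1.0, -0.014, -0.001, -0.001]
ft_force: [-0.4, -1.1, 0.9]
finger_gap: 0.0853
```

Run:
```python
from h import *
st()
t=cams.snapshot('top');s=cams.snapshot('side')
cv2.imwrite('pics/top1.png',t);cv2.imwrite('pics/side1.png',s)
a=cv2.resize(t[160:260,105:205],None,fx=4,fy=4,interpolation=cv2.INTER_CUBIC);b=cv2.resize(s[200:300,130:230],None,fx=4,fy=4,interpolation=cv2.INTER_CUBIC)
cv2.imwrite('pics/c1.png',np.hstack([a,b]))
```

```text
t 3.40 pos [515.3 291.  147.4] yaw -0.0281 tilt [-0.0019  0.0022] F [-0.4 -1.1  0.9] T [ 0.02 -0.01  0.  ] gap 0.0853 j7 -2.16
```

View pics/c1.png

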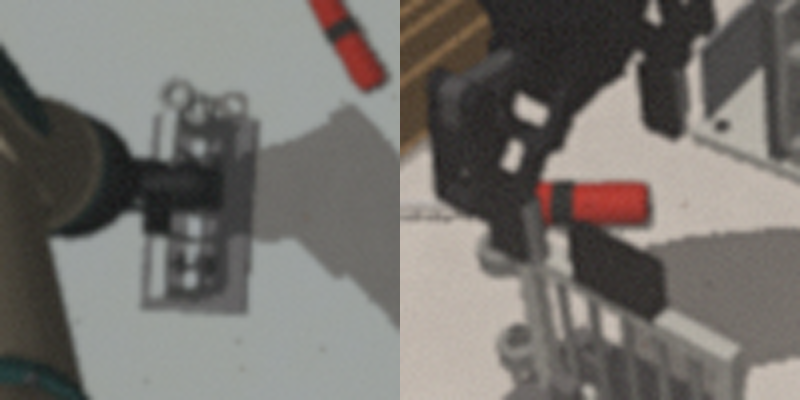

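Run:
```python
from h import *
for p in((.515,.333,.160),(.515,.249,.160),(.515,.286,.145)): 
    u=proj('side',p);print(u,(u-[130,200])*4+[400,0])
plan([((515,286,117),-.035,6)],1)
```

```text
[164.46925169 271.79707001] [537.87700677 287.18828002]
[194.53647014 242.4019238 ] [658.14588054 169.6076952 ]
[182.77143978 260.72876809] [611.0857591  242.91507236]
6 [[[-0.001,0.0,0.001],[-0.1,0.9,5.2],1],[[-0.0,0.0,0.001],[-0.1,0.9,5.2],1],[[-0.001,0.0,0.001],[-0.1,0.9,5.2],1],[[-0.0,0.0,0.001],[-0.1,0.9,5.2],1],[[-0.001,0.0,0.001],[-0.1,0.9,5.3],1],[[-0.0,0.001,0.002],[-0.0,0.9,5.2],1]]
```

>>> carry_out:
  increments:
    - [[0,0,0.001],[0,1,5],1]
    - [[0,0,0.001],[0,1,5],1]
    - [[0,0,0.001],[0,1,5],1]
    - [[0,0,0.001],[0,1,5],1]
    - [[0,0,0.001],[0,1,5],1]
    - [[0,0,0.001],[0,0,5],1]
    - [[0,0,0],[0,0,0],0.6]
    - [[0,0,0],[0,0,0],0.5]
    - [[0,0,0],[0,0,0],0.45]
    - [[0,0,0],[0,0,0],0.4]
  force: 25

```text
t: 4.5
ee_pos: [0.5168, 0.2864, 0.1171]
eef_rot: [1.0, -0.017, 0.001, -0.002]
ft_force: [-0.6, 0.0, 0.2]
finger_gap: 0.0339
```

Run:
```python
from h import *
st()
t=cams.snapshot('top');s=cams.snapshot('side')
cv2.imwrite('pics/top2.png',t);cv2.imwrite('pics/side2.png',s)
a=cv2.resize(t[170:250,110:190],None,fx=5,fy=5,interpolation=cv2.INTER_CUBIC);b=cv2.resize(s[220:300,140:220],None,fx=5,fy=5,interpolation=cv2.INTER_CUBIC)
cv2.imwrite('pics/c2.png',np.clip(np.hstack([a,b])*1.4,0,255).astype(np.uint8))
```

```text
t 4.50 pos [516.8 286.4 117.1] yaw -0.0349 tilt [0.0021 0.0045] F [-0.6  0.   0.2] T [-0.01 -0.02  0.03] gap 0.0339 j7 -2.16
```

View pics/c2.png

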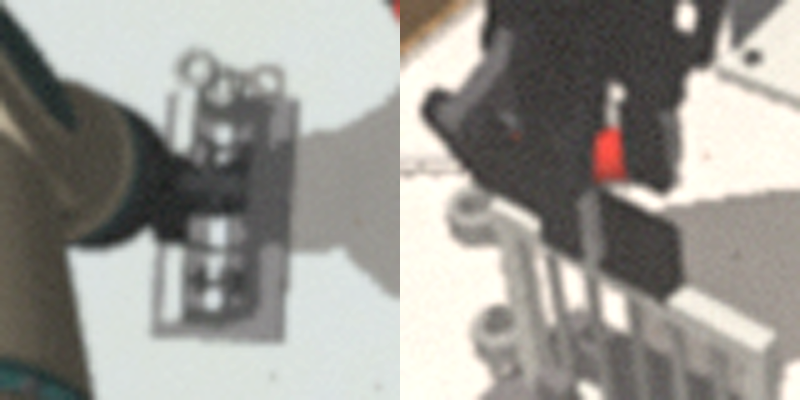

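>>> carry_out:
  increments:
    - [[0,0,0],[0,0,0],0.32]
    - [[0,0,0],[0,0,0],0.28]
    - [[0,0,0],[0,0,0],0.25]
    - [[0,0,0],[0,0,0],0.23]
    - [[0,0,0],[0,0,0],0.21]
    - [[0,0,0],[0,0,0],0.2]
    - [[0,0,0],[0,0,0],0.19]
    - [[0,0,0],[0,0,0],0.18]
    - [[0,0,0],[0,0,0],0.18]
    - [[0,0,0],[0,0,0],0.18]

```text
t: 5.6
ee_pos: [0.517, 0.2866, 0.1176]
eef_rot: [1.0, -0.017, 0.001, -0.003]
ft_force: [-0.4, -0.1, -0.8]
finger_gap: 0.0157
```

Run:
```python
from h import *
st()
```

```text
t 5.60 pos [517.  286.6 117.6] yaw -0.0349 tilt [0.0028 0.005 ] F [-0.4 -0.1 -0.8] T [-0.08 -0.01  0.01] gap 0.0157 j7 -2.16
```

Run:
```python
from h import *
st();plan([((517,286.6,117.5),-.035,1)],.18)
```

```text
t 5.60 pos [517.  286.6 117.6] yaw -0.0349 tilt [0.0028 0.005 ] F [-0.4 -0.1 -0.8] T [-0.08 -0.01  0.01] gap 0.0157 j7 -2.16
1 [[[-0.005,-0.003,0.0],[0.0,0.0,0.1],0.18]]
```

>>> carry_out:
  increments:
    - [[-0.005,-0.003,0],[0,0,0],0.18]
    - [[0,0,0],[0,0,0],0.16]
    - [[0,0,0],[0,0,0],0.14]
    - [[0,0,0],[0,0,0],0.12]
    - [[0,0,0],[0,0,0],0.1]
    - [[0,0,0],[0,0,0],0.05]
    - [[0,0,0],[0,0,0],0]
    - [[0,0,0],[0,0,0],0]
    - [[0,0,0],[0,0,0],0]
    - [[0,0,0],[0,0,0],0]
  force: 60

```text
t: 6.6
ee_pos: [0.517, 0.2866, 0.1178]
eef_rot: [1.0, -0.018, -0.0, 0.0]
ft_force: [-0.6, 0.4, 0.4]
finger_gap: 0.0095
```

Run:
```python
from h import *
st()
plan([((517,286.6,165),-.035,8)],0)
```

```text
t 6.60 pos [517.  286.6 117.8] yaw -0.0352 tilt [-0.0005 -0.0002] F [-0.6  0.4  0.4] T [-0.02  0.07 -0.03] gap 0.0095 j7 -2.16
8 [[[0.0,0.0,-0.0],[-0.0,0.0,-5.9],0],[[0.0,0.0,-0.0],[-0.0,0.0,-5.9],0],[[0.0,0.0,-0.0],[-0.0,0.0,-5.9],0],[[0.0,0.0,-0.0],[-0.0,0.0,-5.9],0],[[0.0,0.0,-0.0],[-0.0,0.0,-5.9],0],[[0.0,0.0,-0.0],[-0.0,0.0,-5.9],0],[[0.0,0.0,-0.0],[-0.0,0.0,-5.9],0],[[0.0,0.001,-0.0],[-0.1,0.0,-5.9],0]]
```

>>> carry_out:
  increments:
    - [[0,0,0],[0,0,0],0]
    - [[0,0,0],[0,0,-3],0]
    - [[0,0,0],[0,0,-6],0]
    - [[0,0,0],[0,0,-6],0]
    - [[0,0,0],[0,0,-6],0]
    - [[0,0,0],[0,0,-6],0]
    - [[0,0,0],[0,0,-6],0]
    - [[0,0,0],[0,0,-6],0]
    - [[0,0,0],[0,0,-6],0]
    - [[0,0,0],[0,0,0],0]

```text
t: 7.6
ee_pos: [0.5162, 0.2862, 0.1661]
eef_rot: [1.0, -0.017, -0.001, 0.001]
ft_force: [0.3, 0.0, -2.5]
finger_gap: 0.0095
```

Run:
```python
from h import *
st()
t=cams.snapshot('top');s=cams.snapshot('side')
cv2.imwrite('pics/top3.png',t);cv2.imwrite('pics/side3.png',s)
a=cv2.resize(t[160:250,100:190],None,fx=4.4,fy=4.4,interpolation=cv2.INTER_CUBIC);b=cv2.resize(s[220:330,130:240],None,fx=3.6,fy=3.6,interpolation=cv2.INTER_CUBIC)
cv2.imwrite('pics/c3.png',np.clip(np.hstack([a[:396,:396],b[:396,:396]])*1.4,0,255).astype(np.uint8))
```

```text
t 7.60 pos [516.2 286.2 166.1] yaw -0.0348 tilt [-0.0023 -0.0012] F [ 0.3  0.  -2.5] T [0.   0.01 0.05] gap 0.0095 j7 -2.16
```

View pics/c3.png

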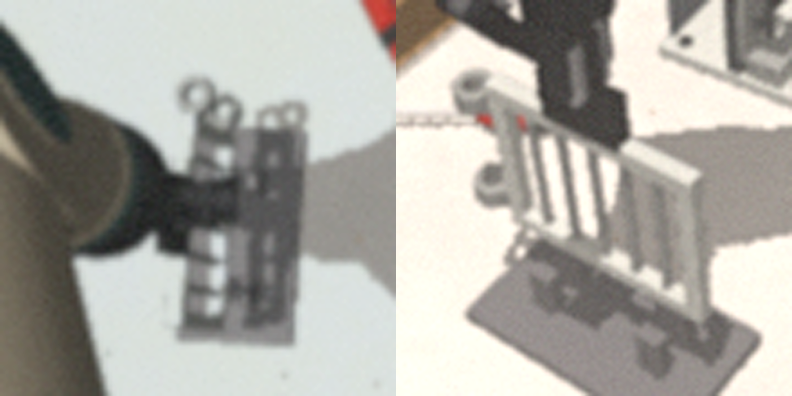

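Run:
```python
from h import *
t=cv2.imread('pics/top3.png');s=cv2.imread('pics/side3.png')
a=cv2.resize(np.clip(t[172:200,135:163]*1.4,0,255).astype(np.uint8),None,fx=14,fy=14,interpolation=cv2.INTER_LANCZOS4)
b=cv2.resize(np.clip(s[232:288,140:168]*1.4,0,255).astype(np.uint8),None,fx=10,fy=10,interpolation=cv2.INTER_LANCZOS4)
for i in range(0,28,4):
    cv2.putText(a,str(135+i),(i*14,10),0,.4,(0,0,255));cv2.putText(a,str(172+i),(0,i*14+7),0,.4,(0,0,255))
for i in range(0,56,4):
    cv2.putText(b,str(140+i),(i*10,10),0,.35,(0,0,255));cv2.putText(b,str(232+i),(0,i*10+5),0,.35,(0,0,255))
g=np.zeros((560,392+280,3),np.uint8);g[:392,:392]=a;g[:,392:]=b;cv2.imwrite('pics/c3b.png',g)
```

```text
(no output)
```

View pics/c3b.png

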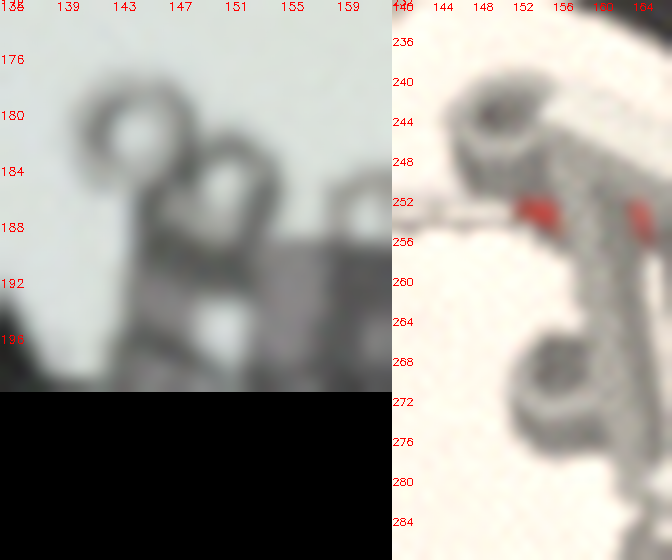

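Run:
```python
from h import *
h=-.46
for zt,u in((.145,(143.7,181.3)),(.075,(150.7,184.5))): print('top',onz('top',(u[0]+h,u[1]+h),zt))
for zt,u in((.152,(150.3,243.8)),(.082,(156.5,269.3))): print('side',onz('side',(u[0]+h,u[1]+h),zt))
print(tri((150.3+h,243.8+h),(143.7+h,181.3+h)))
```

```text
top [0.59330422 0.2846314  0.145     ]
top [0.5946335  0.28247404 0.075     ]
side [0.59103017 0.28654366 0.152     ]
side [0.59065982 0.28416744 0.082     ]
(array([0.5931879 , 0.28398191, 0.14882459]), [np.float64(0.0005801387918718388), np.float64(0.0005801387918723797)])
```

Run:
```python
from h import *
plan([((435,270,166),-.02,4),((430,60,162),0.0,6)],0)
```

```text
10 [[[0.001,0.001,-0.004],[-20.0,4.7,-0.1],0],[[0.0,0.001,-0.004],[-20.0,4.6,-0.1],0],[[0.001,0.001,-0.003],[-20.0,4.5,-0.2],0],[[0.0,0.001,-0.004],[-20.1,4.5,-0.2],0],[[0.0,-0.0,-0.003],[-0.1,35.0,0.7],0],[[0.0,-0.0,-0.003],[-0.3,35.0,0.7],0],[[0.0,-0.0,-0.003],[-0.4,35.0,0.7],0],[[0.0,-0.0,-0.004],[-0.4,35.0,0.6],0],[[0.0,-0.0,-0.003],[-0.6,35.0,0.7],0],[[0.0,-0.0,-0.004],[-0.7,35.0,0.6],0]]
```

>>> carry_out:
  increments:
    - [[0,0.001,-0.004],[-20,5,0],0]
    - [[0,0.001,-0.004],[-20,5,0],0]
    - [[0,0.001,-0.004],[-20,5,0],0]
    - [[0,0.001,-0.004],[-20,5,0],0]
    - [[0,0,-0.003],[-4,30,0],0]
    - [[0,0,-0.003],[-2,35,0],0]
    - [[0,0,-0.003],[0,35,0],0]
    - [[0,0,-0.003],[0,35,0],0]
    - [[0,0,-0.003],[0,35,0],0]
    - [[0,0,-0.003],[0,20,0],0]

```text
t: 8.7
ee_pos: [0.4221, 0.0756, 0.1628]
eef_rot: [1.0, 0.005, -0.001, 0.0]
ft_force: [0.6, -0.1, -2.4]
finger_gap: 0.0096
```

Run:
```python
from h import *
st()
plan([((430,55,160),0.003,4)],0)
```

```text
t 8.70 pos [422.1  75.6 162.8] yaw 0.0105 tilt [-0.002 -0.001] F [ 0.6 -0.1 -2.4] T [ 0.08  0.04 -0.04] gap 0.0096 j7 -1.82
4 [[[0.0,0.0,0.002],[1.9,5.2,0.7],0],[[0.0,0.001,0.002],[1.9,5.1,0.7],0],[[0.0,0.0,0.002],[2.0,5.2,0.7],0],[[0.001,0.001,0.001],[2.0,5.1,0.7],0]]
```

>>> carry_out:
  increments:
    - [[0,0.001,0.001],[2,5,1],0]
    - [[0,0.001,0.001],[2,5,1],0]
    - [[0,0,0.001],[2,5,1],0]
    - [[0.001,0,0.001],[2,5,0],0]
    - [[0,0,0],[0,0,0],0]
    - [[0,0,0],[0,0,0],0]
    - [[0,0,0],[0,0,0],0]
    - [[0,0,0],[0,0,0],0]
    - [[0,0,0],[0,0,0],0]
    - [[0,0,0],[0,0,0],0]

```text
t: 9.7
ee_pos: [0.4313, 0.0569, 0.1592]
eef_rot: [1.0, 0.004, 0.0, -0.001]
ft_force: [0.4, -0.6, -3.6]
finger_gap: 0.0095
```

```bash
cat > look.py <<'E'
from h import *
import sys
k=sys.argv[1];st()
T=[];S=[]
for _ in range(int(sys.argv[2]) if len(sys.argv)>2 else 1): T.append(cams.snapshot('top'));S.append(cams.snapshot('side'))
t=np.mean(T,0);s=np.mean(S,0);np.savez(f'im{k}.npz',t=t,s=s)
a=cv2.resize(np.clip(t[180:225,210:250]*1.4,0,255).astype(np.uint8),None,fx=10,fy=10,interpolation=cv2.INTER_LANCZOS4)
b=cv2.resize(np.clip(s[180:240,215:255]*1.4,0,255).astype(np.uint8),None,fx=10,fy=10,interpolation=cv2.INTER_LANCZOS4)
for im,x0,y0,h,w in((a,210,180,45,40),(b,215,180,60,40)):
    for i in range(0,w,5): cv2.putText(im,str(x0+i),(i*10,10),0,.35,(0,0,255))
    for i in range(0,h,5): cv2.putText(im,str(y0+i),(0,i*10+5),0,.35,(0,0,255))
g=np.zeros((600,800,3),np.uint8);g[:450,:400]=a;g[:,400:]=b;cv2.imwrite(f'pics/L{k}.png',g)
E
python3 look.py 4
```

```text
t 9.70 pos [431.3  56.9 159.2] yaw 0.0084 tilt [0.     0.0015] F [ 0.4 -0.6 -3.6] T [0.05 0.02 0.02] gap 0.0095 j7 -1.77
```

View pics/L4.png

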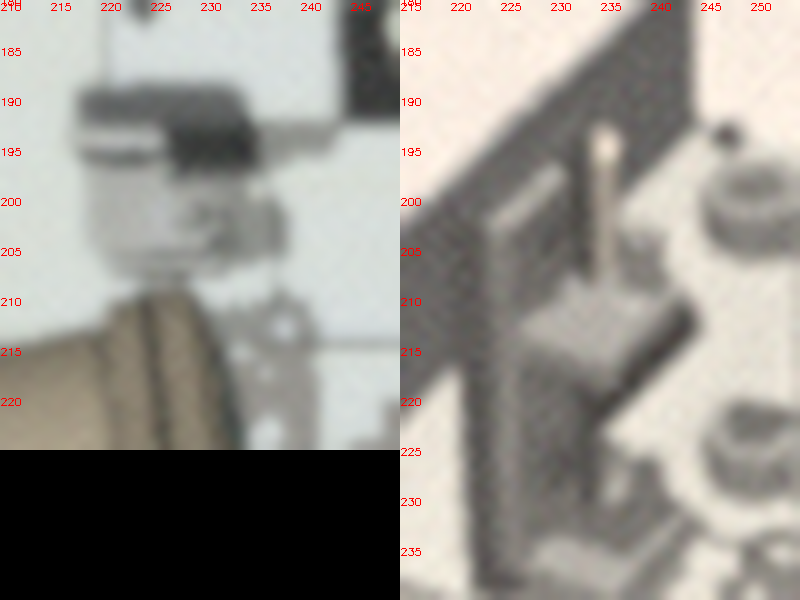

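Run:
```python
from h import *
hx=.4313+.0765;hy=.0569+.0084*.0765
print(hx,hy)
u=proj('side',(hx,hy,.145));l=proj('side',(hx,hy,.075));print(u,l)
d=np.load('im4.npz')['s'].mean(2)
print(d[194:212,240:262].astype(int));
print(d[199:214,232:244].astype(int));
print(d[217:234,240:262].astype(int))
for x,y in((.539,.052),(.537,.054),(.540,.049)):
  print(x,y,[proj('side',(x,y,z)).round(1) for z in(.118,.102,.048,.032)])
```

```text
0.5078 0.0575426
[249.72422751 197.65899391] [249.49990048 222.02881051]
[[ 69  76 104 135 153 146 116  94  98 131 154 161 166 165 166 150  97  68
   63  62  60  60]
 [ 78 102 134 152 158 155 144 124 123 142 149 151 149 154 157 143 114 114
  109  94  77  64]
 [ 99 133 154 161 159 157 148 131 127 126 124 123 127 134 146 145 146 153
  152 135 119 109]
 [133 149 157 158 157 150 132 121 112 107 104 100 106 121 129 137 152 160
  165 161 153 150]
 [152 160 158 157 150 136 125 111  97  91  91  93  95 110 121 123 130 142
  152 153 160 163]
 [159 162 158 160 145 123 118 111 100  95  93  99 104 114 122 114 116 119
  124 128 144 152]
 [159 158 158 157 142 113 109 115 114 113 110 115 117 116 119 114 113 113
  113 115 121 124]
 [157 156 159 156 143 109  92 105 111 116 112 115 107 105 101 105 111 114
  114 111 109 112]
 [144 152 159 162 147 110  84  89  95  98  98  98  94  87  94 106 112 116
  111 108 111 115]
 [125 134 158 163 152 123  89  83  90  93  93  90  87  91  94 107 113 116
  110 103 105 104]
 [107 130 160 161 157 142 114  95  91  93  92  88  89  88  97 106 116 113
  109  95  87  78]
 [ 9
[... 2609 characters left out ...]
 121 129 118]
 [ 81  83 101 128 148 156 155 153 142 133 131 134 146 150 138 124 114 116
  123 140 154 147]
 [ 82  86 100 110 124 144 160 163 161 159 158 155 159 161 152 131 119 120
  130 149 164 164]
 [ 92 104 109  96 100 122 149 159 160 162 158 149 144 143 141 130 120 120
  126 141 157 158]
 [109 114  97  93 104 119 137 145 147 141 129 114 110 112 119 117 115 113
  117 121 125 133]]
0.539 0.052 [array([239.1, 201.9]), array([239.2, 207.4]), array([239.4, 225.2]), array([239.4, 230.2])]
0.537 0.054 [array([239.4, 202.6]), array([239.5, 208.1]), array([239.6, 225.9]), array([239.7, 231. ])]
0.54 0.049 [array([239.4, 201.1]), array([239.5, 206.6]), array([239.7, 224.4]), array([239.7, 229.4])]
```

Run:
```python
from h import *
plan([((461.5,52.5,159),0.008,8)],0)
```

```text
8 [[[-0.0,-0.0,0.0],[3.8,0.6,0.0],0],[[-0.0,-0.0,0.0],[3.8,0.6,0.0],0],[[-0.0,-0.0,0.0],[3.8,0.6,0.0],0],[[-0.0,-0.0,0.0],[3.8,0.5,0.0],0],[[-0.0,-0.0,0.0],[3.7,0.6,0.1],0],[[-0.0,-0.0,0.0],[3.8,0.5,0.0],0],[[-0.001,-0.0,0.0],[3.7,0.6,0.1],0],[[-0.0,-0.0,0.0],[3.8,0.5,0.0],0]]
```

>>> carry_out:
  increments:
    - [[0,0,0],[3.5,0.6,0],0]
    - [[0,0,0],[3.5,0.6,0],0]
    - [[0,0,0],[3.5,0.6,0],0]
    - [[0,0,0],[3.5,0.6,0],0]
    - [[0,0,0],[3.5,0.6,0],0]
    - [[-0.001,0,0],[3.5,0.6,0],0]
    - [[0,0,0],[3.5,0.6,0],0]
    - [[0,0,0],[3,0,0],0]
    - [[0,0,0],[0,0,0],0]
    - [[0,0,0],[0,0,0],0]

```text
t: 10.8
ee_pos: [0.4619, 0.0522, 0.1591]
eef_rot: [1.0, 0.004, 0.0, -0.0]
ft_force: [0.2, -0.7, -2.8]
finger_gap: 0.0098
```

```bash
python3 look.py 5; python3 -c "
from h import *
plan([((461.5,52.5,159),0.008,1)],0)"
```

```text
t 10.80 pos [461.9  52.2 159.1] yaw 0.0076 tilt [0.0005 0.0003] F [ 0.2 -0.7 -2.8] T [ 0.03  0.04 -0.02] gap 0.0098 j7 -1.75
1 [[[-0.0,-0.001,-0.0],[-0.4,-0.3,0.1],0]]
```

View pics/L5.png

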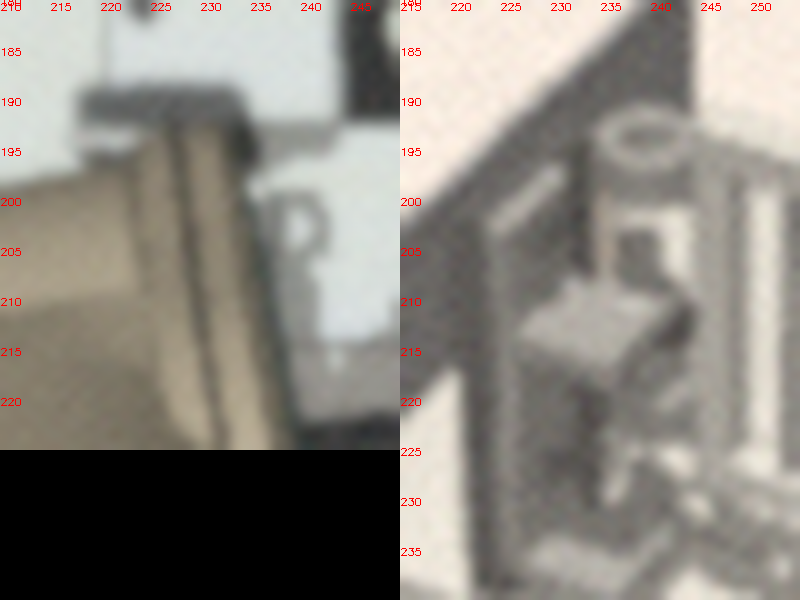

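>>> carry_out:
  increments:
    - [[0,0,0],[0.5,-1.5,2],0]
    - [[0,0,0],[0,0,2],0]
    - [[0,0,0],[0,0,2],0]
    - [[0,0,0],[0,0,2],0]
    - [[0,0,0],[0,0,1],0]
    - [[0,0,0],[0,0,0],0]
    - [[0,0,0],[0,0,0],0]
    - [[0,0,0],[0,0,0],0]
    - [[0,0,0],[0,0,0],0]
    - [[0,0,0],[0,0,0],0]

```text
t: 11.9
ee_pos: [0.4618, 0.054, 0.1493]
eef_rot: [1.0, 0.004, -0.0, -0.0]
ft_force: [-0.2, 0.2, -2.8]
finger_gap: 0.0098
```

```bash
python3 look.py 6 2; python3 -c "
from h import *
d=np.load('im6.npz')['s'].mean(2)
print(d[192:212,230:247].astype(int))"
```

```text
t 11.90 pos [461.8  54.  149.3] yaw 0.0079 tilt [-0.0001  0.0003] F [-0.2  0.2 -2.8] T [ 0.03  0.07 -0.03] gap 0.0098 j7 -1.76
[[ 74  75  76  73  88  98  85  72  69  69  70  71  70  79 103 132 131]
 [ 77  76  74  78 109 134 114  80  75  76  74  71  78 100 129 132 104]
 [ 74  72  64  73 120 151 136 100  93  95  95  93 100 129 151 147 125]
 [ 76  68  58  71 115 147 134 115 112 114 116 114 123 140 157 160 156]
 [ 97  77  56  69 107 131 123 111 106 102 107 111 119 134 142 149 159]
 [118  93  62  64  96 117 114  94  92  92  95 100 115 121 120 129 138]
 [109  80  57  60  87 114 116 103  97 100 102 106 117 122 115 114 112]
 [ 87  72  58  61  77 105 112 113 113 116 115 116 113 114 112 110 109]
 [ 74  68  58  55  71  88 101 108 113 114 113 110 102 102 107 108 110]
 [ 69  68  54  55  69  84  89  95  97 100  98  92  89  96 102 107 109]
 [ 65  60  56  58  72  87  89  92  93  95  90  90  87  94 109 114 113]
 [ 60  64  61  59  79  98  95  92  94  94  89  90  89  98 110 116 115]
 [ 64  65  63  61  86 107  98  89  89  89  88 102 117 116 115 114 117]
 [ 71  68  63  62  83 109  98  83  82  83  92 122 148 141 123 115 116]
 [ 73  74  64  62  85 107  94  80  78  84  92 125 154 149 128 116 117]
 [ 77  89  89  81  89 105  89  79  81  82  89 109 136 139 126 116 115]
 [ 83 105 120 106 108 106  88  80  82  80  80  93 114 122 121 116 118]
 [ 88 112 125 124 120 118 104  96  87  82  82  81  87  98 112 113 117]
 [107 118 127 127 126 124 125 118 104 100  92  84  77  84 103 114 116]
 [122 126 125 125 123 126 125 126 122 117 104  88  75  76  99 116 118]]
```

View pics/L6.png

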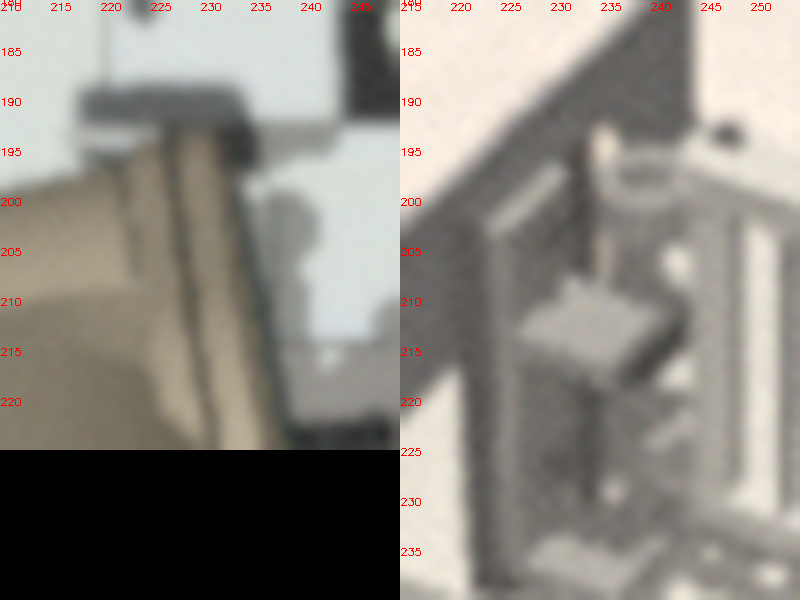

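>>> carry_out:
  increments:
    - [[0,0,0],[0,0,1],0]
    - [[0,0,0],[0,0,1],0]
    - [[0,0,0],[0,0,1],0]
    - [[0,0,0],[0,0,1],0]
    - [[0,0,0],[0,0,1],0]
    - [[0,0,0],[0,0,0],0]
    - [[0,0,0],[0,0,0],0]
    - [[0,0,0],[0,0,0],0]
    - [[0,0,0],[0,0,0],0]
    - [[0,0,0],[0,0,0],0]

```text
t: 13.1
ee_pos: [0.462, 0.054, 0.1438]
eef_rot: [1.0, 0.004, 0.0, -0.0]
ft_force: [-0.5, -0.7, -1.3]
finger_gap: 0.0093
```

```bash
python3 -c "
from h import *
st()"
```

```text
t 13.10 pos [462.   54.  143.8] yaw 0.0079 tilt [0.0002 0.0003] F [-0.5 -0.7 -1.3] T [-0.02  0.    0.04] gap 0.0093 j7 -1.76
```

>>> carry_out:
  increments:
    - [[0,0,0],[0,0,1],0]
    - [[0,0,0],[0,0,1],0]
    - [[0,0,0],[0,0,1],0]
    - [[0,0,0],[0,0,0],0]
    - [[0,0,0],[0,0,0],0]
    - [[0,0,0],[0,0,0],0]
    - [[0,0,0],[0,0,0],0]
    - [[0,0,0],[0,0,0],0]
    - [[0,0,0],[0,0,0],0]
    - [[0,0,0],[0,0,0],0]

```text
t: 14.1
ee_pos: [0.4621, 0.054, 0.1406]
eef_rot: [1.0, 0.004, 0.0, -0.0]
ft_force: [1.4, -0.0, -3.2]
finger_gap: 0.0097
```

```bash
python3 look.py 7
```

```text
t 14.10 pos [462.1  54.  140.6] yaw 0.0079 tilt [0.0004 0.0004] F [ 1.4 -0.  -3.2] T [ 0.01 -0.03  0.03] gap 0.0097 j7 -1.76
```

View pics/L7.png

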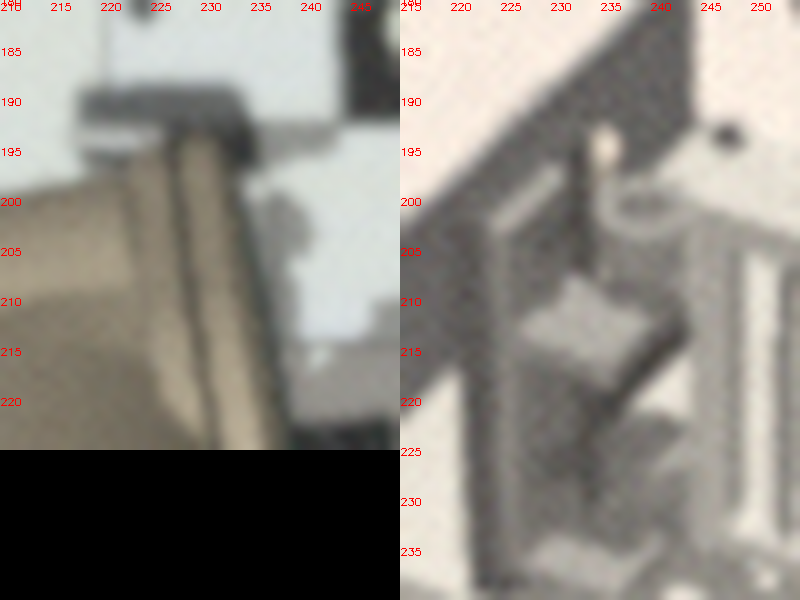

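>>> carry_out:
  increments:
    - [[0,0,0],[0,0,1],0]
    - [[0,0,0],[0,0,1],0]
    - [[0,0,0],[0,0,1],0]
    - [[0,0,0],[0,0,1],0]
    - [[0,0,0],[0,0,1],0]
    - [[0,0,0],[0,0,1],0]
    - [[0,0,0],[0,0,0],0]
    - [[0,0,0],[0,0,0],0]
    - [[0,0,0],[0,0,0],0]
    - [[0,0,0],[0,0,0],0]

```text
t: 15.2
ee_pos: [0.4621, 0.054, 0.134]
eef_rot: [1.0, 0.004, 0.0, -0.0]
ft_force: [-0.3, -0.6, -2.0]
finger_gap: 0.0093
```

```bash
python3 -c "
from h import *
st()"
```

```text
t 15.20 pos [462.1  54.  134. ] yaw 0.0079 tilt [0.0002 0.0003] F [-0.3 -0.6 -2. ] T [-0.01  0.01 -0.03] gap 0.0093 j7 -1.76
```

>>> carry_out:
  increments:
    - [[0,0,0],[0,0,0.8],0]
    - [[0,0,0],[0,0,0.8],0]
    - [[0,0,0],[0,0,0.8],0]
    - [[0,0,0],[0,0,0.5],0]
    - [[0,0,0],[0,0,0.5],0]
    - [[0,0,0],[0,0,0],0]
    - [[0,0,0],[0,0,0],0]
    - [[0,0,0],[0,0,0],0]
    - [[0,0,0],[0,0,0],0]
    - [[0,0,0],[0,0,0],0]

```text
t: 16.2
ee_pos: [0.4621, 0.054, 0.1303]
eef_rot: [1.0, 0.004, 0.0, -0.0]
ft_force: [0.1, -0.7, -2.1]
finger_gap: 0.0093
```

```bash
python3 -c "
from h import *
st()"
```

```text
t 16.20 pos [462.1  54.  130.3] yaw 0.0079 tilt [0.0003 0.0003] F [ 0.1 -0.7 -2.1] T [-0.03  0.01 -0.02] gap 0.0093 j7 -1.76
```

>>> carry_out:
  increments:
    - [[0,0,0],[0,0,0.5],0]
    - [[0,0,0],[0,0,0.5],0]
    - [[0,0,0],[0,0,0.5],0]
    - [[0,0,0],[0,0,0],0]
    - [[0,0,0],[0,0,0],0]
    - [[0,0,0],[0,0,0],0]
    - [[0,0,0],[0,0,0],0]
    - [[0,0,0],[0,0,0],0]
    - [[0,0,0],[0,0,0],0]
    - [[0,0,0],[0,0,0],0]

```text
t: 17.2
ee_pos: [0.462, 0.054, 0.1292]
eef_rot: [1.0, 0.004, 0.0, -0.0]
ft_force: [-1.0, 0.1, 0.0]
finger_gap: 0.0098
```

```bash
python3 look.py 8 2
```

```text
t 17.20 pos [462.   54.  129.2] yaw 0.0079 tilt [0.0005 0.0004] F [-1.   0.1  0. ] T [-0.02  0.06  0.03] gap 0.0098 j7 -1.76
```

View pics/L8.png

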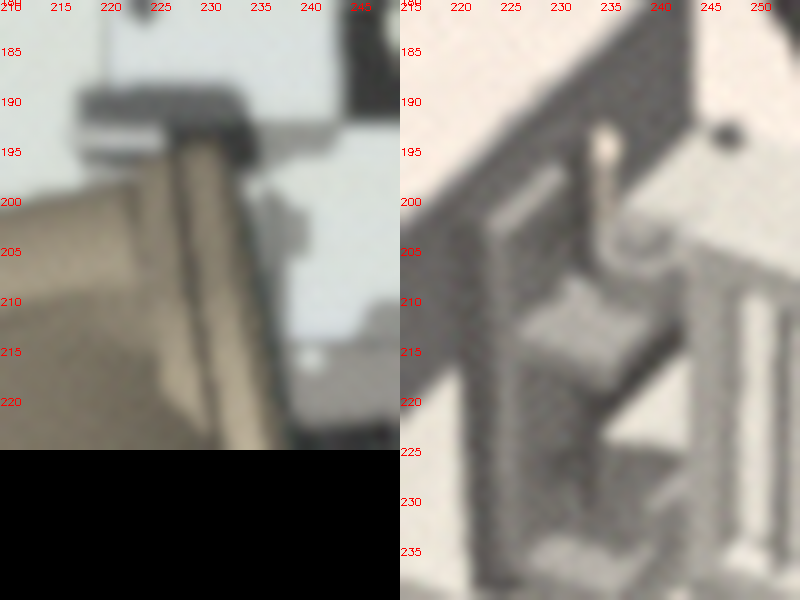

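>>> carry_out:
  increments:
    - [[0,0,0],[0,0,0.6],0]
    - [[0,0,0],[0,0,0.6],0]
    - [[0,0,0],[0,0,0],0]
    - [[0,0,0],[0,0,0],0]
    - [[0,0,0],[0,0,0],0]
    - [[0,0,0],[0,0,0],0]
    - [[0,0,0],[0,0,0],0]
    - [[0,0,0],[0,0,0],0]
    - [[0,0,0],[0,0,0],0]
    - [[0,0,0],[0,0,0],0]

```text
t: 18.4
ee_pos: [0.4617, 0.054, 0.1283]
eef_rot: [1.0, 0.004, 0.0, -0.0]
ft_force: [-1.7, -0.1, 1.6]
finger_gap: 0.0094
```

```bash
python3 -c "
from h import *
st()"
```

```text
t 18.40 pos [461.7  54.  128.3] yaw 0.0079 tilt [0.0003 0.0003] F [-1.7 -0.1  1.6] T [-0.01  0.16  0.02] gap 0.0094 j7 -1.76
```

```bash
cat >> h.py <<'E'
H=np.array([538.2,54.6]);L=76.5
def arc(yaws,z,hand=0,H=H,L=L):
    plan([((H[0]-L*np.cos(y),H[1]-L*np.sin(y),z),y,1) for y in yaws],hand)
E
python3 -c "
from h import *
arc([.06,.12,.18,.24,.30,.30,.30],128.8)"
```

```text
7 [[[-0.0,-0.0,-0.052],[0.1,4.0,-0.5],0],[[-0.0,-0.0,-0.06],[0.1,4.6,0.0],0],[[-0.0,-0.0,-0.06],[0.1,4.6,0.0],0],[[-0.0,-0.0,-0.06],[0.2,4.6,0.0],0],[[-0.0,-0.0,-0.06],[0.1,4.5,0.0],0],[[-0.0,-0.0,-0.0],[0.0,0.0,0.0],0],[[-0.0,-0.0,-0.0],[0.0,0.0,0.0],0]]
```

>>> carry_out:
  increments:
    - [[0,0,-0.05],[0.1,4,-0.3],0]
    - [[0,0,-0.06],[0.1,4.6,0],0]
    - [[0,0,-0.06],[0.1,4.6,0],0]
    - [[0,0,-0.06],[0.1,4.6,0],0]
    - [[0,0,-0.06],[0.1,4.6,0],0]
    - [[0,0,0],[0,0,0],0]
    - [[0,0,0],[0,0,0],0]
    - [[0,0,0],[0,0,0],0]
    - [[0,0,0],[0,0,0],0]
    - [[0,0,0],[0,0,0],0]

```text
t: 19.4
ee_pos: [0.4659, 0.0316, 0.1286]
eef_rot: [0.988, 0.152, 0.001, 0.0]
ft_force: [-0.8, -1.8, 1.5]
finger_gap: 0.0097
```

```bash
python3 -c "
from h import *
st()
arc([.36,.42,.48,.54,.60,.66,.72,.78,.78,.78],128.8)"
```

```text
t 19.40 pos [465.9  31.6 128.6] yaw 0.3056 tilt [0.0018 0.0002] F [-0.8 -1.8  1.5] T [-0.11  0.09  0.04] gap 0.0097 j7 -1.50
10 [[[0.0,-0.002,-0.054],[-0.6,3.9,-0.2],0],[[0.0,0.0,-0.06],[0.2,4.6,-0.0],0],[[0.0,0.0,-0.06],[0.1,4.6,-0.0],0],[[0.0,0.0,-0.06],[0.2,4.6,-0.0],0],[[0.0,0.0,-0.06],[0.1,4.6,-0.0],0],[[0.0,0.0,-0.06],[0.1,4.6,-0.0],0],[[0.0,0.0,-0.06],[0.2,4.6,-0.0],0],[[0.0,0.0,-0.06],[0.1,4.6,-0.0],0],[[0.0,0.0,-0.0],[0.0,-0.0,-0.0],0],[[0.0,0.0,-0.0],[0.0,-0.0,-0.0],0]]
```

Forces stay small, so I'll keep following the arc.

>>> carry_out:
  increments:
    - [[0,-0.002,-0.054],[-0.4,3.9,-0.1],0]
    - [[0,0,-0.06],[0.1,4.6,0],0]
    - [[0,0,-0.06],[0.1,4.6,0],0]
    - [[0,0,-0.06],[0.1,4.6,0],0]
    - [[0,0,-0.06],[0.1,4.6,0],0]
    - [[0,0,-0.06],[0.1,4.6,0],0]
    - [[0,0,-0.06],[0.1,4.6,0],0]
    - [[0,0,-0.06],[0.1,4.6,0],0]
    - [[0,0,0],[0,0,0],0]
    - [[0,0,0],[0,0,0],0]

```text
t: 20.4
ee_pos: [0.4857, -0.0009, 0.1289]
eef_rot: [0.922, 0.386, 0.0, 0.002]
ft_force: [-1.8, -0.9, 2.4]
finger_gap: 0.0096
```

```bash
python3 -c "
from h import *
st()
arc([.84,.90,.96,1.02,1.08,1.14,1.20,1.2,1.2],128.8)"
```

```text
t 20.40 pos [485.7  -0.9 128.9] yaw 0.7936 tilt [ 0.0018 -0.0026] F [-1.8 -0.9  2.4] T [-0.03  0.16  0.02] gap 0.0096 j7 -1.08
9 [[[0.003,0.001,-0.046],[-0.0,2.1,0.1],0],[[0.0,-0.0,-0.06],[0.1,4.6,-0.0],0],[[0.0,-0.0,-0.06],[0.2,4.6,-0.0],0],[[0.0,-0.0,-0.06],[0.1,4.6,-0.0],0],[[0.0,-0.0,-0.06],[0.2,4.5,-0.0],0],[[0.0,-0.0,-0.06],[0.1,4.6,-0.0],0],[[0.0,-0.0,-0.06],[0.1,4.6,-0.0],0],[[0.0,-0.0,-0.0],[0.0,0.0,-0.0],0],[[0.0,-0.0,-0.0],[0.0,0.0,-0.0],0]]
```

>>> carry_out:
  increments:
    - [[0.003,0.001,-0.046],[0,2.5,-0.2],0]
    - [[0,0,-0.06],[0.1,4.6,0],0]
    - [[0,0,-0.06],[0.1,4.6,0],0]
    - [[0,0,-0.06],[0.1,4.6,0],0]
    - [[0,0,-0.06],[0.1,4.6,0],0]
    - [[0,0,-0.06],[0.1,4.6,0],0]
    - [[0,0,-0.06],[0.1,4.6,0],0]
    - [[0,0,0],[0,0,0],0]
    - [[0,0,0],[0,0,0],0]
    - [[0,0,0],[0,0,0],0]

```text
t: 21.4
ee_pos: [0.5113, -0.0183, 0.129]
eef_rot: [0.825, 0.565, -0.0, 0.002]
ft_force: [-0.0, -1.4, 1.5]
finger_gap: 0.0095
```

```bash
python3 -c "
from h import *
st()
arc([1.26,1.32,1.38,1.44,1.48,1.48,1.48],128.9)
t=cams.snapshot('top');s=cams.snapshot('side')
cv2.imwrite('pics/top9.png',t);cv2.imwrite('pics/side9.png',s)
cv2.imwrite('pics/c9.png',np.clip(cv2.resize(s[140:250,200:310],None,fx=5.4,fy=5.4,interpolation=cv2.INTER_CUBIC)*1.4,0,255).astype(np.uint8))"
```

```text
t 21.40 pos [511.3 -18.3 129. ] yaw 1.2004 tilt [ 0.0014 -0.0033] F [-0.  -1.4  1.5] T [-0.19  0.08 -0.  ] gap 0.0095 j7 -0.73
7 [[[0.002,0.003,-0.06],[1.3,3.2,0.1],0],[[0.0,-0.0,-0.06],[0.1,4.6,0.0],0],[[0.001,-0.0,-0.06],[0.2,4.6,0.0],0],[[-0.0,-0.0,-0.06],[0.1,4.6,0.0],0],[[-0.0,-0.0,-0.04],[0.1,3.0,0.0],0],[[-0.0,-0.0,0.0],[-0.0,0.0,0.0],0],[[-0.0,-0.0,0.0],[-0.0,0.0,0.0],0]]
```

View pics/c9.png

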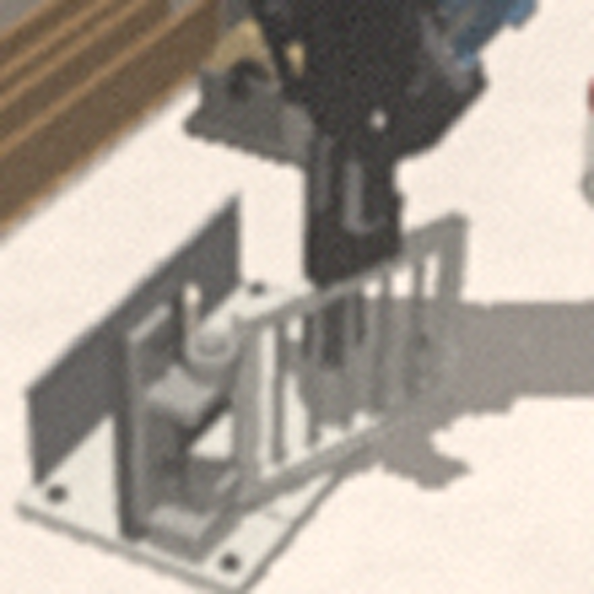

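>>> carry_out:
  increments:
    - [[0.002,0.002,-0.06],[0.5,4,0],0]
    - [[0,0,-0.06],[0.1,4.6,0],0]
    - [[0,0,-0.06],[0.1,4.6,0],0]
    - [[0,0,-0.06],[0.1,4.6,0],0]
    - [[0,0,-0.04],[0.1,3,0],0]
    - [[0,0,0],[0,0,0],0]
    - [[0,0,0],[0,0,0],0]
    - [[0,0,0],[0,0,0],0]
    - [[0,0,0],[0,0,0],0]
    - [[0,0,0],[0,0,0],0]

```text
t: 22.5
ee_pos: [0.5322, -0.0235, 0.1293]
eef_rot: [0.737, 0.676, -0.0, 0.002]
ft_force: [0.8, -2.0, -0.2]
finger_gap: 0.009
```

```bash
python3 -c "
from h import *
st()
arc([1.5,1.52,1.54,1.56,1.56],128.9,L=77.5)"
```

```text
t 22.50 pos [532.2 -23.5 129.3] yaw 1.4847 tilt [ 0.0019 -0.0033] F [ 0.8 -2.  -0.2] T [-0.28 -0.09 -0.02] gap 0.0090 j7 -0.49
5 [[[0.002,0.003,-0.015],[0.9,0.4,0.3],0],[[0.0,0.0,-0.02],[-0.0,1.6,0.0],0],[[0.0,0.0,-0.02],[0.0,1.5,0.0],0],[[0.0,0.0,-0.02],[0.0,1.6,0.0],0],[[0.0,0.0,-0.0],[0.0,-0.0,0.0],0]]
```

>>> carry_out:
  increments:
    - [[0.002,0.002,-0.02],[0.4,1.4,0],0]
    - [[0,0,-0.02],[0.1,1.5,0],0]
    - [[0,0,-0.02],[0,1.5,0],0]
    - [[0,0,-0.015],[0,1.2,0],0]
    - [[0,0,0],[0,0,0],0]
    - [[0,0,0],[0,0,0],0]
    - [[0,0,0],[0,0,0],0]
    - [[0,0,0],[0,0,0],0]
    - [[0,0,0],[0,0,0],0]
    - [[0,0,0],[0,0,0],0]

```text
t: 23.5
ee_pos: [0.5384, -0.024, 0.1292]
eef_rot: [0.709, 0.705, -0.001, 0.001]
ft_force: [0.1, -2.4, 0.9]
finger_gap: 0.0094
```

```bash
python3 -c "
from h import *
st()
t=cams.snapshot('top');s=cams.snapshot('side')
cv2.imwrite('pics/top10.png',t);cv2.imwrite('pics/side10.png',s)
cv2.imwrite('pics/c10.png',np.clip(cv2.resize(s[140:250,200:310],None,fx=5.4,fy=5.4,interpolation=cv2.INTER_CUBIC)*1.4,0,255).astype(np.uint8))"
```

```text
t 23.50 pos [538.4 -24.  129.2] yaw 1.5657 tilt [-0.0001 -0.0018] F [ 0.1 -2.4  0.9] T [-0.29 -0.13 -0.03] gap 0.0094 j7 -0.42
```

View pics/c10.png

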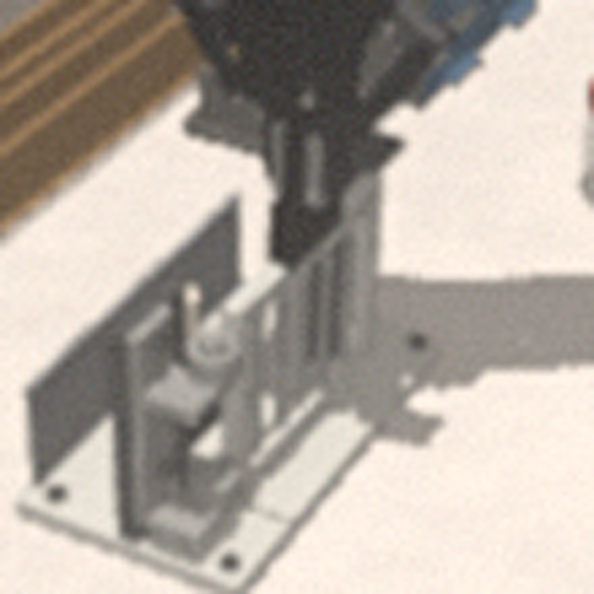

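>>> carry_out:
  increments:
    - [[0,0,-0.01],[0.3,0.8,0],0]
    - [[0,0,-0.01],[0,0.8,0],0]
    - [[0,0,0],[0,0,0],0]
    - [[0,0,0],[0,0,0],0]
    - [[0,0,0],[0,0,0],0]
    - [[0,0,0],[0,0,0],0]
    - [[0,0,0],[0,0,0],0]
    - [[0,0,0],[0,0,0],0]
    - [[0,0,0],[0,0,0],0]
    - [[0,0,0],[0,0,0],0]

```text
t: 24.6
ee_pos: [0.5401, -0.024, 0.1293]
eef_rot: [0.701, 0.713, -0.001, 0.001]
ft_force: [0.1, -2.5, 1.3]
finger_gap: 0.0097
```

```bash
python3 -c "
from h import *
st()"
```

```text
t 24.60 pos [540.1 -24.  129.3] yaw 1.5872 tilt [-0.0002 -0.0022] F [ 0.1 -2.5  1.3] T [-0.36 -0.01 -0.05] gap 0.0097 j7 -0.41
```

>>> carry_out:
  increments:
    - [[0,0,-0.01],[0.2,0.8,0],0]
    - [[0,0,0],[0,0,0],0]
    - [[0,0,-0.01],[0.2,0.8,0],0]
    - [[0,0,0],[0,0,0],0]
    - [[0,0,0],[0,0,0],0]
    - [[0,0,0],[0,0,0],0]
    - [[0,0,0],[0,0,0],0]
    - [[0,0,0],[0,0,0],0]
    - [[0,0,0],[0,0,0],0]
    - [[0,0,0],[0,0,0],0]

```text
t: 25.6
ee_pos: [0.5414, -0.0238, 0.1294]
eef_rot: [0.694, 0.72, -0.001, 0.0]
ft_force: [1.1, -2.0, 1.1]
finger_gap: 0.0098
```

```bash
python3 -c "
from h import *
st()"
```

```text
t 25.60 pos [541.4 -23.8 129.4] yaw 1.6072 tilt [-0.001  -0.0024] F [ 1.1 -2.   1.1] T [-0.44  0.01 -0.17] gap 0.0098 j7 -0.39
```

>>> carry_out:
  increments:
    - [[0,0,0],[-0.3,0.8,0],0]
    - [[0,0,0],[0,0,0],0]
    - [[0,0,0],[-0.3,0.8,0],0]
    - [[0,0,0],[0,0,0],0]
    - [[0,0,0],[0,0,0],0]
    - [[0,0,0],[0,0,0],0]
    - [[0,0,0],[0,0,0],0]
    - [[0,0,0],[0,0,0],0]
    - [[0,0,0],[0,0,0],0]
    - [[0,0,0],[0,0,0],0]

```text
t: 26.6
ee_pos: [0.5415, -0.0239, 0.1293]
eef_rot: [0.694, 0.72, -0.002, -0.001]
ft_force: [-0.8, -1.1, 3.1]
finger_gap: 0.0097
```

```bash
python3 -c "
from h import *
st()
t=cams.snapshot('top');s=cams.snapshot('side')
cv2.imwrite('pics/top11.png',t);cv2.imwrite('pics/side11.png',s)
b=np.clip(cv2.resize(s[140:250,200:310],None,fx=3.6,fy=3.6,interpolation=cv2.INTER_CUBIC)*1.4,0,255).astype(np.uint8)
a=np.clip(cv2.resize(t[160:230,200:310],None,fx=3.6,fy=3.6,interpolation=cv2.INTER_CUBIC)*1.4,0,255).astype(np.uint8)
g=np.zeros((396,792,3),np.uint8);g[:b.shape[0],:396]=b;g[:252,396:]=a;cv2.imwrite('pics/c11.png',g)"
```

```text
t 26.60 pos [541.5 -23.9 129.3] yaw 1.6073 tilt [-0.0041 -0.0023] F [-0.8 -1.1  3.1] T [-0.31  0.26 -0.18] gap 0.0097 j7 -0.39
```

View pics/c11.png

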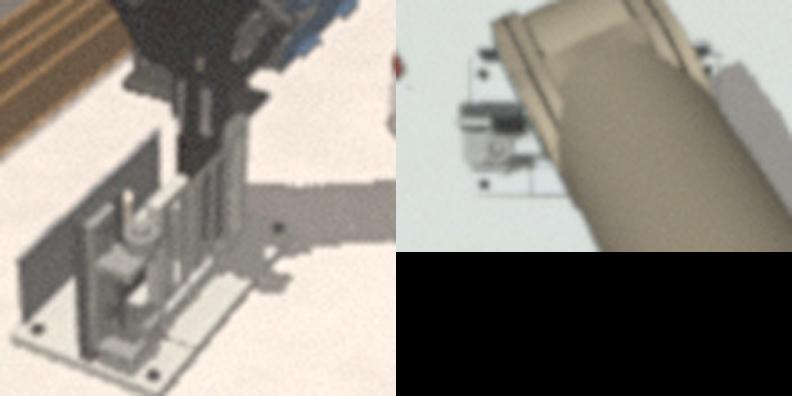

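>>> carry_out:
  increments:
    - [[0,0,0],[0,0,0],0.12]
    - [[0,0,0],[0,0,0],0.16]
    - [[0,0,0],[0,0,0],0.2]
    - [[0,0,0],[0,0,0],0.25]
    - [[0,0,0],[0,0,0],0.3]
    - [[0,0,0],[0,0,0],0.35]
    - [[0,0,0],[0,0,0],0.4]
    - [[0,0,0],[0,0,0],0.4]
    - [[0,0,0],[0,0,0],0.4]
    - [[0,0,0],[0,0,0],0.4]
  force: 20

```text
t: 27.7
ee_pos: [0.5431, -0.021, 0.129]
eef_rot: [0.692, 0.721, 0.0, -0.001]
ft_force: [0.4, 0.1, -0.8]
finger_gap: 0.0343
```

```bash
python3 -c "
from h import *
st()
s=cams.snapshot('side')
cv2.imwrite('pics/side12.png',s)
b=np.clip(cv2.resize(s[140:250,200:310],None,fx=5.4,fy=5.4,interpolation=cv2.INTER_CUBIC)*1.4,0,255).astype(np.uint8)
cv2.imwrite('pics/c12.png',b)"
```

```text
t 27.70 pos [543.1 -21.  129. ] yaw 1.6117 tilt [-0.0008  0.0013] F [ 0.4  0.1 -0.8] T [ 0.01  0.02 -0.01] gap 0.0343 j7 -0.39
```

View pics/c12.png

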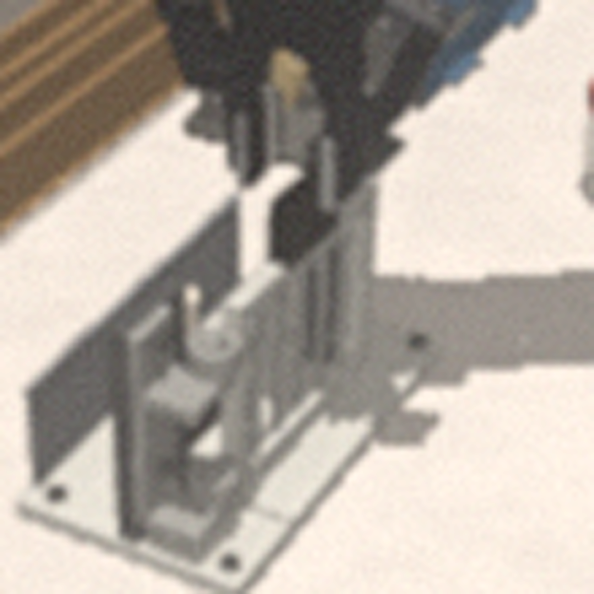

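>>> carry_out:
  increments:
    - [[0,0,0],[0,-2,0],0.5]
    - [[0,0,0],[0,0,-4],0.5]
    - [[0,0,0],[0,0,-10],0.5]
    - [[0,0,0],[0,0,-15],0.5]
    - [[0,0,0],[0,0,-20],0.5]
    - [[0,0,0],[0,0,-30],0.5]
    - [[0,0,0],[0,0,-30],0.5]
    - [[0,0,0],[0,0,-30],0.5]
    - [[0,0,0],[-40,0,0],0.5]
    - [[0,0,0],[-40,0,0],0.5]

```text
t: 28.75
ee_pos: [0.5455, -0.0948, 0.2806]
eef_rot: [0.687, 0.726, 0.003, 0.0]
ft_force: [0.2, -1.6, 0.3]
finger_gap: 0.043
```

```bash
python3 -c "
from h import *
st();plan([((480,-300,280),1.3,10)],.5)"
```

```text
t 28.75 pos [545.5 -94.8 280.6] yaw 1.6260 tilt [0.0047 0.0047] F [ 0.2 -1.6  0.3] T [-0.04 -0.    0.06] gap 0.0430 j7 -0.10
10 [[[0.0,-0.001,0.033],[-20.1,-7.7,-0.1],0.5],[[0.0,-0.0,0.033],[-20.4,-7.0,-0.0],0.5],[[0.001,-0.001,0.032],[-20.6,-6.3,-0.0],0.5],[[0.0,-0.0,0.033],[-20.8,-5.7,-0.0],0.5],[[0.001,-0.001,0.032],[-21.0,-5.0,-0.0],0.5],[[0.0,-0.0,0.033],[-21.1,-4.3,-0.0],0.5],[[0.001,-0.001,0.032],[-21.2,-3.6,-0.0],0.5],[[0.0,-0.0,0.033],[-21.3,-2.9,-0.0],0.5],[[0.001,-0.001,0.032],[-21.4,-2.2,-0.0],0.5],[[0.0,-0.0,0.033],[-21.6,-1.6,0.0],0.5]]
```

>>> carry_out:
  increments:
    - [[0,0,0.03],[-30,-8,0],0.5]
    - [[0,0,0.03],[-30,-8,0],0.5]
    - [[0,0,0.03],[-30,-7,0],0.5]
    - [[0,0,0.03],[-30,-6,0],0.5]
    - [[0,0,0.03],[-30,-5,0],0.5]
    - [[0,0,0.03],[-30,-4,0],0.5]
    - [[0,0,0.03],[-30,-4,0],0.5]
    - [[0,0,0.03],[-30,-3,0],0.5]
    - [[0,0,0],[-20,0,0],0.5]
    - [[0,0,0],[0,0,0],0.5]

```text
t: 29.75
ee_pos: [0.4803, -0.368, 0.2894]
eef_rot: [0.775, 0.632, 0.005, 0.005]
ft_force: [-0.3, -0.9, 0.7]
finger_gap: 0.0426
```

```bash
python3 -c "
from h import *
st()
t=cams.snapshot('top');s=cams.snapshot('side')
cv2.imwrite('pics/top13.png',t);cv2.imwrite('pics/side13.png',s)
b=np.clip(cv2.resize(s[145:245,200:280],None,fx=5,fy=5,interpolation=cv2.INTER_CUBIC)*1.4,0,255).astype(np.uint8)
a=np.clip(cv2.resize(t[165:225,210:290],None,fx=5,fy=5,interpolation=cv2.INTER_CUBIC)*1.4,0,255).astype(np.uint8)
g=np.zeros((500,800,3),np.uint8);g[:500,:400]=b;g[:300,400:]=a;cv2.imwrite('pics/c13.png',g)"
```

```text
t 29.75 pos [ 480.3 -368.   289.4] yaw 1.3695 tilt [ 0.0152 -0.0013] F [-0.3 -0.9  0.7] T [-0.01  0.03  0.02] gap 0.0426 j7 0.18
```

View pics/c13.png

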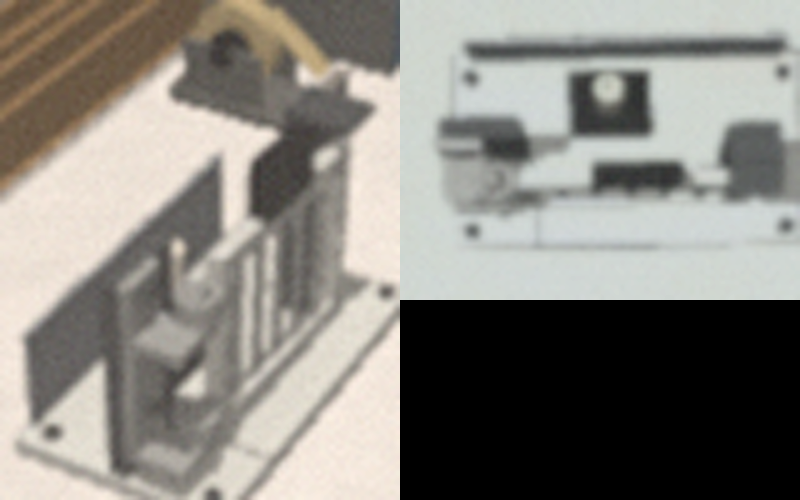

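View pics/top13.png

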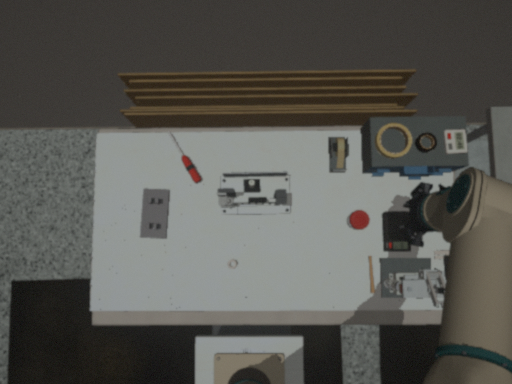

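Run:
```python
from h import *
T=np.mean([cams.snapshot('top').astype(float) for _ in range(4)],0);S=np.mean([cams.snapshot('side').astype(float) for _ in range(4)],0);np.savez('fin.npz',t=T,s=S)
a=cv2.resize(np.clip(T[190:212,222:292]*1.4,0,255).astype(np.uint8),None,fx=11,fy=11,interpolation=cv2.INTER_CUBIC)
for i in range(0,70,5): cv2.putText(a,str(222+i),(i*11,10),0,.35,(0,0,255))
for i in range(0,22,2): cv2.putText(a,str(190+i),(0,i*11+9),0,.35,(0,0,255))
cv2.imwrite('pics/ft.png',a)
b=cv2.resize(np.clip(S[155:245,215:285]*1.4,0,255).astype(np.uint8),None,fx=6.6,fy=6.6,interpolation=cv2.INTER_CUBIC)
for i in range(0,70,5): cv2.putText(b,str(215+i),(int(i*6.6),10),0,.35,(0,0,255))
for i in range(0,90,5): cv2.putText(b,str(155+i),(0,int(i*6.6)+6),0,.35,(0,0,255))
cv2.imwrite('pics/fs.png',b)
```

```text
(no output)
```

View pics/ft.png

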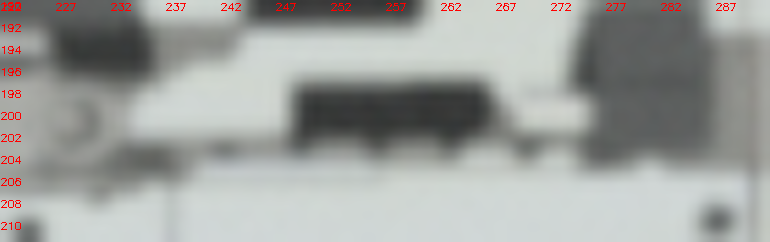

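View pics/fs.png

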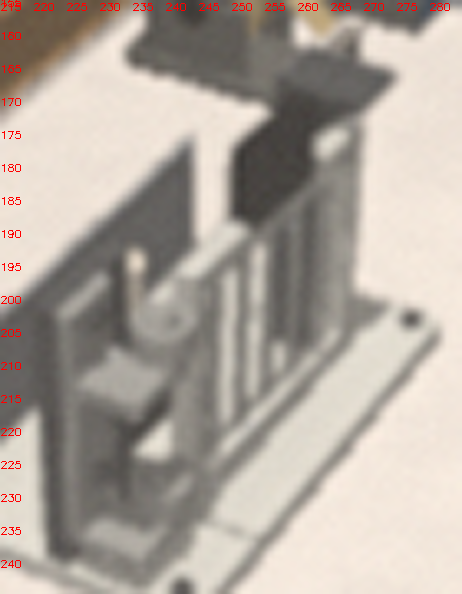

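```bash
python3 - <<'E'
from h import *
d=np.load('fin.npz');t=d['t'].mean(2)
def edge(c,r0,r1):
    col=t[r0:r1,c];hi,lo=col.max(),col.min();m=(hi+lo)/2
    for i in range(len(col)-1):
        if (col[i]-m)*(col[i+1]-m)<=0 and col[i]!=col[i+1]: return r0+i+(col[i]-m)/(col[i]-col[i+1])
def line(cs,r0,r1,z):
    u=[(c,edge(c,r0,r1)) for c in cs];P=np.array([onz('top',q,z) for q in u]);k=np.polyfit(P[:,1],P[:,0],1)
    print(np.round([q[1] for q in u],2),'slope dx/dy %.4f x at y=-.026: %.4f'%(k[0],np.polyval(k,-.026)))
    return k
line(range(251,265),193,200,.157)   # tab back top edge
line(range(230,285,3),206,220,.012) # base front? 
# sheet back bar edges
line(range(230,282,3),172,178,.072);line(range(230,282,3),166,174,.072)
E
python3 - <<'E'
import sys;sys.path.insert(0,'.')
import numpy as np
t=np.load('fin.npz')['t'].mean(2)
print(t[195:208,266:280].astype(int))
print(t[195:208,234:250:1].astype(int))
E
```

```text
[197.01 196.97 196.99 197.01 197.02 197.   196.99 196.96 196.83 196.77
 196.78 196.75 196.77 196.77] slope dx/dy -0.0161 x at y=-.026: 0.5449
[208.1  207.2  206.72 206.58 213.07 213.   212.97 212.96 212.99 213.01
 213.   212.92 212.71 212.75 212.63 206.42 206.51 211.74 206.01] slope dx/dy 0.0137 x at y=-.026: 0.5201
[173.35 173.35 173.23 173.24 173.36 173.29 173.12 172.6  172.66 172.66
 172.53 172.41 172.39 172.39 172.36 172.24 172.24 172.32] slope dx/dy -0.0174 x at y=-.026: 0.6257
[172.25 171.86 171.99 171.98 172.02 171.56 171.84 171.94 171.95 172.
 171.91 171.99 171.97 172.06 172.03 171.95 171.99 172.05] slope dx/dy 0.0098 x at y=-.026: 0.6281
[[148 149 150 149 150 149 144 121  81  57  63  66  68  67]
 [140 147 149 148 148 148 141 114  73  53  61  66  66  66]
 [114 138 147 144 143 142 135 108  74  57  61  64  64  63]
 [ 87 126 140 139 135 136 131 117  99  81  67  66  67  65]
 [ 66 104 129 141 143 144 143 141 133 108  80  70  68  68]
 [ 62  91 113 136 145 145 146 146 138 113  82  69  67  68]
 [ 71  87 103 123 131 132 134 133 127 103  78  69  68  68]
 [ 88  93  91  91  93  99 105 10
[... 494 characters left out ...]
 149 150 149 149 144 124 104]
 [114 131 136 145 149 150 149 150 150 149 150 149 149 141 106  67]
 [132 144 148 150 150 151 150 150 150 150 150 150 149 140  97  54]
 [140 147 149 149 150 149 149 149 149 149 148 148 147 137  96  53]
 [137 142 142 142 142 142 142 141 140 140 141 140 138 128  90  50]
 [117 119 120 121 123 123 122 118 116 117 120 119 115 106  78  55]
 [ 85  84  85  92 102 106 105  95  88  97 106 107 107 102  85  75]
 [ 72  70  72  82  96 105 115 112 109 113 119 122 122 120 114 110]
 [ 80  80  81  85  99 117 132 137 138 139 140 139 139 138 137 137]
 [100 110 110 107 116 130 139 140 141 142 141 141 141 141 140 141]
 [125 136 138 131 139 146 146 147 147 148 147 147 148 146 147 148]]
```

Run:
```python
from h import *
for z in(.116,.118,.120):print(z,proj('side',(.538,.054,z)))
# gate bottom edge front at tip/hinge & rail top corner at hinge end: (.533,.040,.127)
print(proj('side',(.533,.044,.127)),proj('side',(.533,.044,.022)),proj('side',(.533,-.088,.022)),proj('side',(.533,-.088,.127)))
s=np.load('fin.npz')['s'].mean(2)
print(s[194:216,232:248].astype(int))
print(s[218:238,228:248].astype(int))
```

```text
0.116 [239.02960228 203.17865786]
0.118 [239.02161753 202.48143317]
0.12 [239.01361115 201.78231901]
[243.1044096  197.76079317] [243.225554   232.30435179] [268.12505883 204.52497536] [269.6125187  171.56816588]
[[ 63  72 115 148 132  84  67  68  68  79 107 133 151 155 147 129]
 [ 56  68 113 141 125  81  66  69  79 101 132 150 154 148 129 104]
 [ 57  66  97 117 100  72  65  76  95 117 134 143 143 127 103  90]
 [ 60  62  88 104  90  73  77  98 117 120 115 118 113  98  86  88]
 [ 58  61  88 104  94  80 101 127 137 125 113 111 105  92  89  85]
 [ 56  62  87 103  97 102 128 146 141 125 112 112 103  97  95  87]
 [ 55  61  84 105 105 116 135 140 131 121 114 109 103  94  93  85]
 [ 54  59  84 106 111 116 122 124 118 114 115 114 105  92  89  84]
 [ 55  60  85 112 113 116 118 117 111 107 113 116 107  90  81  82]
 [ 58  62  84 111 114 113 115 111 103  95 107 117 108  88  81  84]
 [ 59  58  80 103 114 113 114 110 103 100 109 110  98  83  80  86]
 [ 60  57  70  94 107 115 115 111 110 111 107  98  83  83  80  87]
 [ 63  60  67  85  96 102 108 110 108 104  94  83  80  86  82  88]
 [ 89  77  72  8
[... 1588 characters left out ...]
  84  88
   89  97]
 [ 76  76  76  78  79  68  71  78  82  85  86  95 102 101  92  82  82  90
   93 106]
 [ 77  75  74  76  79  76  76  78  82  85  86  90  95  92  85  82  85  89
   97 122]
 [ 77  77  79  81  80  78  78  80  82  84  85  89  90  87  83  83  85  89
  103 130]
 [ 81  89  96  96  91  85  80  80  80  81  87  90  90  84  83  84  89  95
  114 135]
 [ 95 110 117 117 111 100  96  91  83  85  93  99  92  82  81  89 105 121
  130 134]
 [108 122 123 121 120 117 115 110  99 101 107 106  94  85  87  98 118 146
  152 149]
 [109 116 118 122 120 121 122 121 119 118 114  97  85  88  92  98 124 150
  156 154]
 [ 94  99 106 112 116 119 122 123 123 118 106  88  88  92  95 107 132 152
  154 154]]
```

Run:
```python
from h import *
a=cv2.imread('pics/top0.png').astype(int);b=np.load('fin.npz')['t']
for n,(x,y,w,h) in dict(driver=(165,128,40,60),collar=(225,255,18,18),jar=(345,205,30,30)).items():
    print(n,np.abs(a-b)[y:y+h,x:x+w].mean(2).max().round())
st();manip.hand_in();st()
```

```text
driver 46.0
collar 6.0
jar 6.0
t 30.25 pos [ 482.2 -363.7  289.2] yaw 1.3760 tilt [0.0156 0.0006] F [-0.1 -0.3  0.4] T [-0.04  0.05 -0.02] gap 0.0426 j7 0.18
the job is handed in; nothing more can be done
the job is handed in; nothing more can be done
```

Run:
```python
import cv2,numpy as np
a=cv2.imread('pics/top0.png').astype(int);b=np.load('fin.npz')['t']
d=np.abs(a-b).mean(2)[128:188,165:205];ys,xs=np.where(d>15);print(sorted(set(zip((xs+165).tolist(),(ys+128).tolist()))))
```

```text
[(165, 183), (165, 184), (165, 185), (165, 186), (165, 187), (166, 183), (166, 184), (166, 185), (166, 186), (166, 187), (167, 186)]
```

The gate is hung on both hinge pins, swung shut against the stop post under the keeper lip, and released. I handed the job in at t = 30.25 s with the arm well clear.

- **Hanging:** I gripped the gate by its tab and lifted it out of the stand. I brought it in from the front, about 90° open, and lined the knuckles up with the pins in the side camera. It went down over both pins with no force above the noise until the knuckles met the arms. The wrist reading then rose by only about 4 N, at the height expected for a seated gate.
- **Closing:** I swung it in an arc about the hinge, with every wrist reading at 3.1 N or less, until I felt light contact at the stop. Then I opened the fingers and withdrew straight up.
- **Last checks:**
  - **Seating:** the upper knuckle's top measures 116 to 117 mm above the table, against 116 mm for a seated gate.
  - **Shut:** the tab is parallel to the jig to within about 0.006 rad, which could hide a gap of up to about 0.8 mm at the stop. I did not push on the gate again after letting go.
  - **Keeper lip:** the gate's tip shows under it in both cameras.
- **Other objects:** the jar and collar show no change between the first and last top views. The comparison flagged a change in the screwdriver's crop. It is a few pixels in the corner by the stand, where the gate's knuckle and its shadow used to be; the screwdriver itself did not move.

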